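Clamp the cradle rack and load the gas cartridges

TASK

Push the loose cradle rack along the bench fully home into the corner of the fence, then flip the cam lever over until it snaps closed and clamps the rack. Then lay every gas cartridge from the rubber mat in a V-groove of its own, centred across both saddles so that it is cradled and cannot roll, and leave the other things on the bench where they are.

Things in the scene. Friction and masses are not known exactly. Their poses are not given: they have to be found in the camera images.
- rack: loose metal cradle rack, about 0.9 kg: base plate 100 (x) x 216 (y) x 12 mm thick (push there, 5 to 20 N). Four V-grooves run along x, at y = -84, -28, 28, 84 mm. Each is two V saddles, 12 mm thick, at x = -30 and +30 mm, with a 48 mm gap between for fingers. Starts 100 to 120 mm short of home (dock -x), 12 to 45 mm off the side fence. Origin: centre of underside.
- rack_groove (a point): point on the axis of a cartridge cradled in the groove at rack y = +84 mm, midway between its two saddles: 42 mm above the bench (the other three grooves lie 56, 112 and 168 mm from it in rack -y). The V is 90 degrees, its bottom 22 mm and its lips 39 mm above the bench, 34 mm apart inside.
- dock_home (a point): where the rack's origin belongs when home in the dock, on the bench; its x, y are the dock's axes (parallel to the rack's when home). The dock is a fixed L-shaped fence of steel bars 14 mm high, 12 mm thick: end fence with its face at dock x = +50 mm (y -120 to +110) and side fence with its face at dock y = -108 mm (x -170 to +62).
- clamp_pad (a point): middle of the face of the cam clamp's rubber pad, 44 mm wide in dock x, 3 to 17 mm above the bench, facing the side fence: at dock y = +118 mm when open; moves 11 mm towards the side fence on closing. The rack (half width 108 mm) must be near the side fence to pass in front of the pad. The clamp behind it reaches to dock y = +202 mm, 42 mm either side of dock x = 0, 62 mm high.
- cam_hinge (a point): the cam lever's pivot, 45 mm above the bench at dock (0, +172 mm); the lever turns in the dock's y-z plane about the dock's x axis.
- lever_grip (a point): point on the centre line of the cam lever's black grip, 100 mm from the pivot. The grip is 20 mm wide (dock x), 14 mm thick and covers 70 to 125 mm (the lever's end) from the pivot; the bare steel bar below it is 12 x 9 mm.
- cam_lever (a joint): angle of the cam lever (rad): 0 = open, leaning 25 degrees from upright towards the rack (dock -y); grows as it goes up over the top and down on the outer side (dock +y); 1.833 = closed stop, 80 degrees from upright. A spring pushes it back below 1.4 rad (the cam's high point) and snaps it closed beyond; it takes at most about 0.6 N m (6 N at lever_grip), near 0.8 rad.
- cartridge_1: gas cartridge: bare-metal cylinder, 28 mm diameter, 100 mm long, with a 12 mm long square brass valve block (28 x 28 mm) and a 6 mm stub at one end, about 0.18 kg, lying on a 3 mm black ribbed mat; may be absent (None). Origin on its axis at the middle of the 100 mm body (17 mm up on the mat); x runs along the axis towards the valve block, which keeps it from rolling far.
- cartridge_2: gas cartridge: bare-metal cylinder, 28 mm diameter, 100 mm long, with a 12 mm long square brass valve block (28 x 28 mm) and a 6 mm stub at one end, about 0.18 kg, lying on a 3 mm black ribbed mat; may be absent (None). Origin on its axis at the middle of the 100 mm body (17 mm up on the mat); x runs along the axis towards the valve block, which keeps it from rolling far.
- cartridge_3: gas cartridge: bare-metal cylinder, 28 mm diameter, 100 mm long, with a 12 mm long square brass valve block (28 x 28 mm) and a 6 mm stub at one end, about 0.18 kg, lying on a 3 mm black ribbed mat; may be absent (None). Origin on its axis at the middle of the 100 mm body (17 mm up on the mat); x runs along the axis towards the valve block, which keeps it from rolling far.
- cartridge_4: gas cartridge: bare-metal cylinder, 28 mm diameter, 100 mm long, with a 12 mm long square brass valve block (28 x 28 mm) and a 6 mm stub at one end, about 0.18 kg, lying on a 3 mm black ribbed mat; may be absent (None). Origin on its axis at the middle of the 100 mm body (17 mm up on the mat); x runs along the axis towards the valve block, which keeps it from rolling far.
- valve_head: bystander: brass extinguisher valve head on a 30 mm square foot, 75 mm high, origin under its foot
- gauge: bystander: pressure gauge, steel disc 44 mm wide, 22 mm high, origin at its underside
- pull_ring: bystander: steel safety-pin ring, 32 mm wide, 5 mm high, lying flat, origin at its underside
- screwdriver: bystander: screwdriver lying on the bench, origin under its middle
- wrench: bystander: wrench lying on the bench, origin under its middle
- grease_jar: bystander: grease jar 60 mm wide, 60 mm high, origin at its underside
- end_cap: bystander: black plastic end cap, 34 mm wide, 26 mm high, origin at its underside
Mind the look-alikes: they are no part of the job. Several things have the shape of the rack; the one meant has the colours described above.

How it is judged:
By the outcome, as a careful person would: the job done as asked, in the order asked, and still so for the second after the job is handed in, with the robot touching nothing.
Of cartridge_1, cartridge_2, cartridge_3, cartridge_4 only 3 to 4 are there at a start; the rules pass over those that are not, and their reading is None.
At some moment in a run one of cartridge_1, cartridge_2, cartridge_3, cartridge_4 may be knocked a few centimetres aside while the robot is not near it.
Once in a run the grip may slacken for a moment while it holds something.
It also fails if it takes over 210 s, if anything falls off the work surface, if the arm or the gripper's body presses on something with over 40 N, if the wrist force passes 120 N, or if a joint passes its speed limit or range.

ROBOT

A 6-joint arm with a two-finger parallel gripper is mounted at the origin on the work surface. World frame = base frame: x ahead of the robot, y to its left, z up, the work surface at z = 0. Lengths are in mm, angles in rad, forces in N, time in s.
With the tool pointing down it reaches from about 300 to 875 mm from the base axis. Payload 6.4 kg.
Tool frame: the origin (TCP) lies on the mounting face of the last link; the fingertips stand 173 mm ahead of it and the grasp point (between the pads) lies 155 mm ahead of it; z points along the fingers, y is the line along which they close (so a half turn about z gives the same grasp; the last joint's range is limited). The gripper opens to 85 mm and grips with 20 to 120 N. Pads are 22 mm wide; open, the fingers measure 114 mm over their backs; the gripper's body (76 mm by 85 mm) begins 54 mm behind the grasp point. The pads swing forward as they close: fully open they stand 13 mm farther back than shut.
Start: joints at [1.082, 0.181, 1.607, -0, 1.354, -0.206], TCP at [160.44, 552.179, 404.688] pointing down, gripper open.
Joint ranges: [-2.99, 2.99], [-0.89, 2.07], [0.3, 2.58], [-1.14, 4.28], [0, 2.63], [-3.12, 3.12]. Speed limits (rad/s): [2.57, 2.57, 3.01, 3.14, 3.14, 3.14].

INTERFACE

Orientations are given as a unit quaternion [x, y, z, w].
In Python, from bench import arm gives the robot as it stands. The module is installed in compiled form; this text tells all that it offers.
- The arm moves only by the tool move_arm, never from a script. Its argument "increments" is one flat list of numbers, 7 for each row, row after row: the opening, from 0 (shut) to 1 (fully open), then the shift along the tool's x, y, z in cm, then the turn, a rotation vector about the tool's x, y, z in rad. In form: [claw, x, y, z, ax, ay, az, claw, x, y, z, ax, ay, az, ...]. A call has 1 to 8 rows; each row shifts and turns the commanded pose from where the row before left it, along the tool's axes as they then stand; what a row does not reach is not made up. A row lasts 1/10 s, in which the tool goes at most 50 mm and 8.59 degrees, less where a joint would pass 70% of its speed; a pose out of reach is approached as far as the arm can. A call with a gripper value outside its range is refused whole. The fingers move at their own pace and stop on an object; the grip force is fixed at half the most. Time passes only in rows, so rows that do not move let the fingers close. It gives the time, the measured TCP pose, the force, the opening and the grip force at its end, in the units of the state.
- arm.sense(): the state, without advancing time (a new reading comes with each control period).
- arm.capture(name): name is "scene" or "side" or "wrist"; returns a dict with "img" (400x640x3 uint8, red, green, blue), "fx", "fy", "cx", "cy" (pixels), "k1" (the pictures are not rectified: a ray, as slopes to the right and down, at radius r is drawn at 1 + k1 r^2 times it, then the intrinsics apply), "rvec" (rotation vector, rad) and "tvec" (3), from world to camera coordinates, as OpenCV has them. Camera axes: x right, y down, z forward; pixel columns grow to the right and rows downward; lengths in mm; the calibration is good to about 2 mm. A picture is of the moment at which its call begins. There is no depth.
- arm.job_done(): hands the job in; it is judged then, once.
Trained networks look in a picture, given as the dict that the camera call returned (one of the last four; its "shot" number tells which), for a name from the list of things; names that differ only in an ending like _2 or _b are one class to them, and where a whole thing is asked for, a point or a joint stands for the part that bears it (a point fixed in the world has none). Each returns a list of dicts, best first, with "confidence" (0 to 1); they miss things now and then, are a little off and sometimes report something else, mostly with a low value. They report only what shows in the picture. A call takes as long as a camera call. They do not tell look-alikes from the thing itself.
- arm.recognise(picture, query): "bbox" ([left, top, right, bottom] in pixels, round what is visible of it).
The state is a dict: "t": time; "q": joint angles; "dq": joint speeds; "joint_efforts": joint torques, N m; "ee_pos": TCP position; "tool_rot": TCP orientation; "ft_force": force on the tool from outside, world axes, zero at the start; "ft_torque": the same for the moment, N m; "opening": opening from 0.0 (shut) to 1.0 (fully open); "grasp_force": force on a finger pad.
Only numpy, scipy, OpenCV 4.12 (cv2) and the standard library are available. Lean on these libraries where they do the work, as an engineer would, in place of code of your own. Each camera call takes 0.05 s, during which the arm holds its last target. There are 200 camera calls.

## Working session

There is one attempt and no reset: what is moved stays moved. The work goes in short steps, Python scripts to look and compute and a tool call to move; the robot and the scene stay as the last step left them, time stands still between calls to the robot, and variables do not carry over. Pictures are saved under pics/ and viewed, at most 14 in all, crops included, and the job is handed in when it is done.

Besides the shell and the picture viewer there is one more tool, called after ">>>" as name(argument=value, ...) on one line, values as JSON. move_arm: Moves the arm, as the interface text tells. Its arguments: {"type":"object","properties":{"increments":{"type":"array","items":{"type":"number"}}},"required":["increments"]}

```bash
mkdir -p pics; cat > h.py <<'E'
import numpy as np, cv2
from scipy.spatial.transform import Rotation as R
from bench import arm
def ray(c,u,v):
    xd=(u-c["cx"])/c["fx"]; yd=(v-c["cy"])/c["fy"]; x,y=xd,yd
    for _ in range(20):
        s=1+c["k1"]*(x*x+y*y); x,y=xd/s,yd/s
    M=R.from_rotvec(np.ravel(c["rvec"])).as_matrix(); t=np.ravel(c["tvec"])
    return -M.T@t, M.T@np.array([x,y,1.])
def onz(c,u,v,z):
    o,d=ray(c,u,v); return o+d*(z-o[2])/d[2]
def proj(c,P):
    M=R.from_rotvec(np.ravel(c["rvec"])).as_matrix(); p=M@np.asarray(P,float)+np.ravel(c["tvec"])
    x,y=p[:2]/p[2]; s=1+c["k1"]*(x*x+y*y)
    return np.array([c["fx"]*x*s+c["cx"],c["fy"]*y*s+c["cy"]])
def save(c,n,box=None,k=1):
    im=c["img"][:,:,::-1]
    if box: im=im[box[1]:box[3],box[0]:box[2]]
    if k!=1: im=cv2.resize(im,None,fx=k,fy=k,interpolation=cv2.INTER_CUBIC)
    cv2.imwrite("pics/"+n,im)
E
python3 - <<'E'
from h import *
np.set_printoptions(precision=1,suppress=True)
for n in("scene","side"):
    c=arm.capture(n); save(c,n+"0.png",k=1.25)
    o,_=ray(c,320,200); print(n,o,c["fx"],c["k1"])
    for q in("rack","clamp_pad","lever_grip","cartridge_1","valve_head","gauge","grease_jar","end_cap","wrench","screwdriver","pull_ring"):
        for d in arm.recognise(c,q): print(q,np.round(d["bbox"]),round(d["confidence"],2))
s=arm.sense();print(s["tool_rot"],R.from_quat(s["tool_rot"]).as_matrix(),s["t"])
E
```

```text
scene [1029.9  663.3 1320.2] 487.74272095232084 -0.060926484310963126
rack [394. 208. 468. 266.] 0.94
rack [314. 207. 383. 271.] 0.71
clamp_pad [262. 268. 301. 320.] 0.28
lever_grip [345. 255. 364. 292.] 0.69
lever_grip [314. 205. 384. 272.] 0.61
lever_grip [279. 131. 310. 150.] 0.49
cartridge_1 [296. 158. 327. 179.] 0.8
cartridge_1 [240. 153. 272. 177.] 0.7
cartridge_1 [283. 132. 306. 151.] 0.54
cartridge_1 [255. 177. 286. 203.] 0.51
cartridge_1 [261. 267. 299. 321.] 0.49
valve_head [447. 262. 465. 296.] 0.66
valve_head [245. 153. 271. 174.] 0.66
gauge [258. 126. 270. 139.] 0.49
grease_jar [441. 305. 465. 332.] 0.66
grease_jar [261. 266. 284. 295.] 0.47
end_cap [250. 238. 261. 247.] 0.47
wrench [444. 303. 467. 328.] 0.55
wrench [215. 185. 240. 221.] 0.52
screwdriver [260. 265. 292. 309.] 0.7
side [  68.7 -923.1  917.4] 478.9316780417982 -0.14138018343665432
rack [174. 194. 242. 244.] 0.92
rack [266. 196. 330. 249.] 0.58
clamp_pad [300. 184. 312. 197.] 0.67
clamp_pad [365. 255. 399. 284.] 0.6
clamp_pad [391. 353. 413. 369.] 0.2
cartridge_1 [363. 255. 400. 284.] 0.93
cartridge_1 [304. 284. 349. 305.] 0.82
cartridge_1 [388. 287. 424. 326.] 0.8
cartridge_1 [325. 322. 373. 354.] 0.68
cartridge_1 [300. 187. 311. 194.] 0.59
cartridge_1 [355. 171. 385. 206.] 0.43
valve_head [200. 163. 218. 187.] 0.65
gauge [391. 355. 408. 371.] 0.55
gauge [291. 152. 311. 179.] 0.16
grease_jar [216. 146. 232. 171.] 0.8
grease_jar [282. 152. 369. 260.] 0.59
wrench [415. 249. 458. 299.] 0.92
wrench [281. 151. 369. 262.] 0.45
wrench [292. 151. 307. 179.] 0.2
pull_ring [359. 296. 368. 309.] 0.58
[ 0.1  1.  -0.  -0. ] [[-1.   0.3 -0. ]
 [ 0.3  1.  -0. ]
 [ 0.  -0.  -1. ]] 1.2
```

View pics/scene0.png

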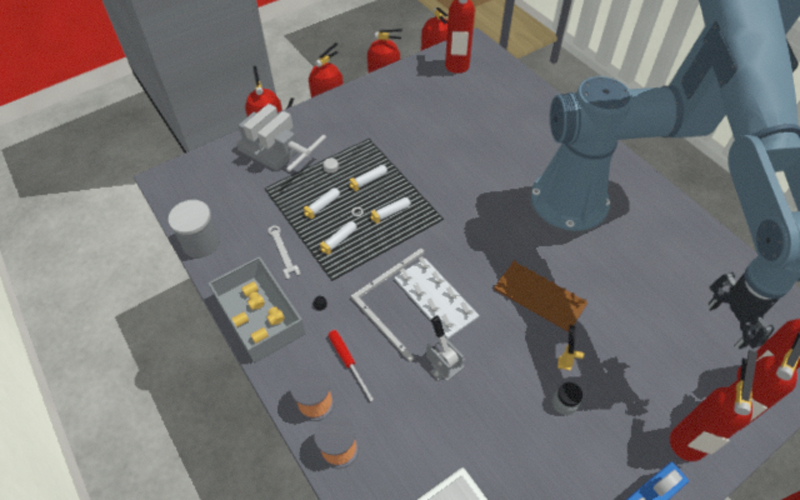

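View pics/side0.png

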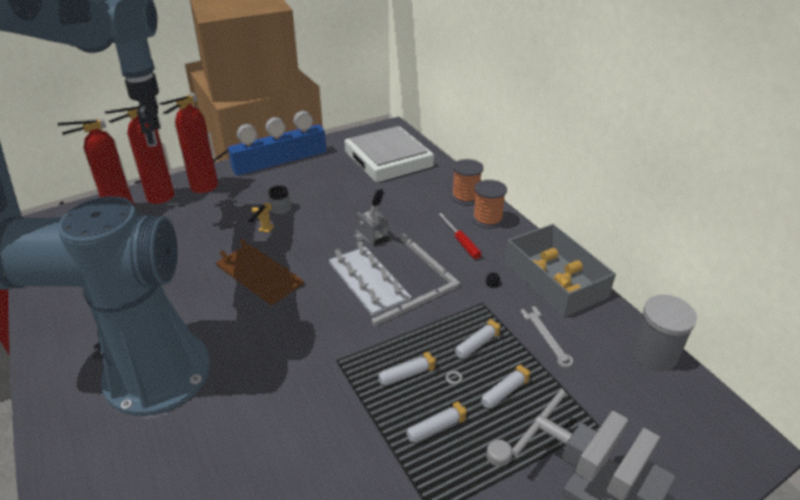

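Scene image: the metal rack (white/steel) is at scene px (352,232), the brown wooden look-alike at (432,237). The description says metal, so it is the one inside the L-fence, beside the clamp. Four cartridges lie on the mat. I'll confirm in enlarged crops.

```bash
python3 - <<'E'
from h import *
c=arm.capture("scene"); save(c,"s1.png",(275,195,395,310),5)
c=arm.capture("side"); save(c,"d1.png",(255,145,375,265),5)
E
```

```text
(no output)
```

View pics/s1.png

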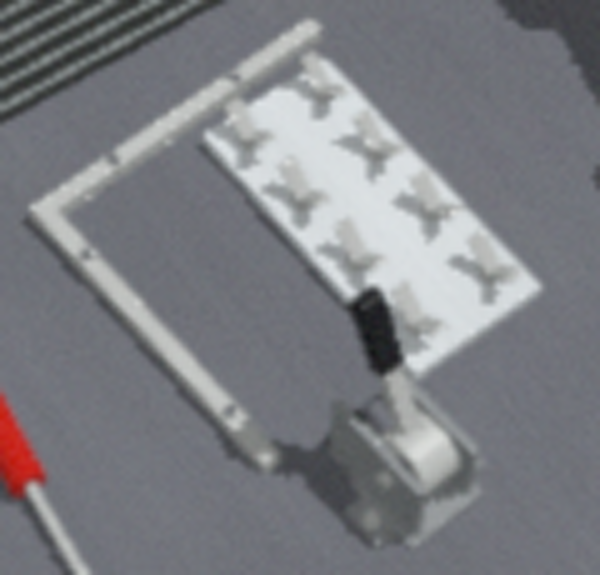

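View pics/d1.png

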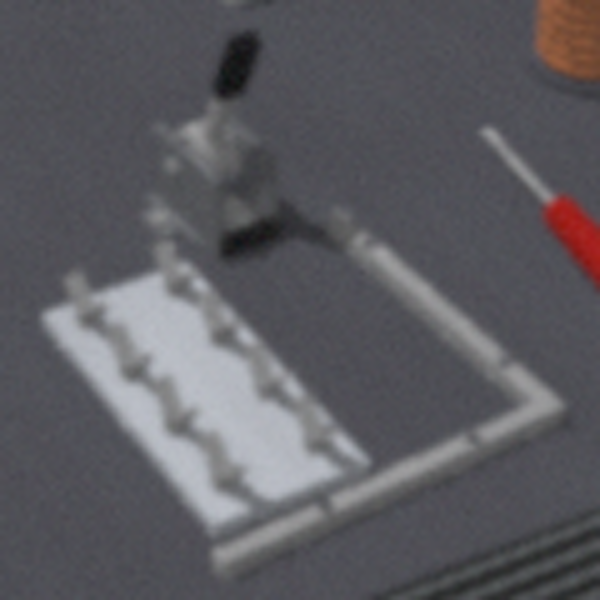

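```bash
cat > fit.py <<'E'
from h import *
from scipy.optimize import least_squares
def fit(obs,x0):
    # obs: list of (cam,u,v,[X,Y,Z]); pose x,y,th
    def res(p):
        r=[]; ct,st=np.cos(p[2]),np.sin(p[2])
        for c,u,v,P in obs:
            w=[p[0]+ct*P[0]-st*P[1],p[1]+st*P[0]+ct*P[1],P[2]]
            r+=list(proj(c,w)-[u,v])
        return r
    s=least_squares(res,x0,loss="soft_l1"); return s.x,np.array(s.fun if False else res(s.x)).reshape(-1,2)
E
python3 - <<'E'
from fit import *
np.set_printoptions(precision=1,suppress=True)
a=arm.capture("scene"); b=arm.capture("side")
A=lambda u,v:(a,275+u/5,195+v/5); B=lambda u,v:(b,255+u/5,145+v/5)
print(onz(*A(32,208),14),onz(*B(563,405),14),onz(*A(320,24),14),onz(*B(218,553),14))
dock=[A(32,208)+([62,-120,14],),A(312,18)+([-170,-120,14],),A(65,210)+([50,-108,14],),B(563,405)+([62,-120,14],),B(215,553)+([-170,-120,14],),B(522,400)+([50,-108,14],)]
o=onz(*A(32,208),14)
p,r=fit(dock,[400,150,.5]);print("dock",p,r)
rk=[A(205,135)+([50,-108,12],),A(325,60)+([-50,-108,12],),A(542,285)+([-50,108,12],),A(418,372)+([50,108,12],),
B(370,465)+([50,-108,12],),B(213,530)+([-50,-108,12],),B(42,318)+([-50,108,12],),B(180,262)+([50,108,12],)]
q,r=fit(rk,p);print("rack",q,r)
ct,st=np.cos(p[2]),np.sin(p[2]);D=np.array([[ct,st],[-st,ct]])
print("rack in dock",D@(q[:2]-p[:2]),q[2]-p[2])
for nm,P in(("hinge",[0,172,45]),("padend",[50,110,14]),("grip",[0,172-100*np.sin(.436),45+100*np.cos(.436)])):
    w=np.r_[p[:2]+D.T@P[:2],P[2]]
    print(nm,w,(proj(a,w)-[275,195])*5,(proj(b,w)-[255,145])*5)
np.savez("poses.npz",dock=p,rack=q)
# fence inner points
for n,bx in(("scene",[[296,158,327,179],[240,153,272,177],[283,132,306,151],[255,177,286,203]]),("side",[[363,255,400,284],[304,284,349,305],[388,287,424,326],[325,322,373,354]])):
    c=a if n=="scene" else b
    for x in bx: print(n,onz(c,(x[0]+x[2])/2,(x[1]+x[3])/2,17))
E
```

```text
[684.7 -68.6  14. ] [685.2 -76.6  14. ] [453.2 -82.2  14. ] [457.  -89.1  14. ]
dock [612.6  44.4   6.4] [[-0.2 -0.3]
 [ 0.3 -0.2]
 [-1.4 -0.2]
 [-1.4 -1.3]
 [-0.5  0.5]
 [ 0.9 -1. ]]
rack [509.9  47.2   6.3] [[-1.1 -0.7]
 [-0.7 -1.2]
 [-0.5 -0.6]
 [-0.6 -0.4]
 [-0.9 -1.7]
 [-0.4 -1.8]
 [-1.3 -1.5]
 [-0.1 -0.9]]
rack in dock [-102.1   11.4] -0.03301753499766402
hinge [598.1 215.8  45. ] [417.8 456. ] [199.5 147.4]
padend [653.2 158.3  14. ] [280.9 454. ] [318.8 208.7]
grip [601.7 173.7 135.6] [376.8 329.8] [230.6  57.1]
scene [ 455.4 -242.5   17. ]
scene [ 605.6 -364.7   17. ]
scene [ 436.2 -381.7   17. ]
scene [ 619.8 -242.8   17. ]
side [ 620.9 -241.4   17. ]
side [ 454.6 -246.5   17. ]
side [ 603.3 -372.5   17. ]
side [ 436. -384.   17.]
```

Crops confirm it: the steel rack with eight V-saddles sits in the L-fence, with the outer fence corner at scene px (281,237) and the open lever's black grip at (350,261). I'll write a planner and take a close wrist look.

```bash
cat > plan.py <<'E'
from h import *
def down(phi):
    y=np.array([np.cos(phi),np.sin(phi),0]); z=np.array([0,0,-1.]); return R.from_matrix(np.c_[np.cross(y,z),y,z])
def plan(way,start=None,step=40):
    """way: list of (label,x,y,z,phi,claw,[step]) world TCP mm; prints flat rows"""
    s=arm.sense(); p=np.array(s["ee_pos"]); r=R.from_quat(s["tool_rot"])
    if start is not None: p=np.array(start[:3],float); r=down(start[3])
    for w in way:
        lab,tp,tr,cl=w[0],np.array(w[1:4],float),down(w[4]),w[5]; st=w[6] if len(w)>6 else step
        rv=(r.inv()*tr).as_rotvec(); n=max(1,int(np.ceil(max(np.linalg.norm(tp-p)/st,np.linalg.norm(rv)/.14))))
        p0,r0=p.copy(),r; rows=[]
        for i in range(1,n+1):
            gp=p0+(tp-p0)*i/n; gr=r0*R.from_rotvec(rv*i/n)
            d=np.round(r.inv().apply(gp-p)/10,2); a=np.round((r.inv()*gr).as_rotvec(),3)
            p=p+r.apply(d*10); r=r*R.from_rotvec(a); rows.append([cl,*(d+0.),*(a+0.)])
        print(lab,n); 
        for k in range(0,n,8): print("  ",",".join("%g"%v for q in rows[k:k+8] for v in q))
E
python3 - <<'E'
from plan import *
p=np.load("poses.npz"); print(p["dock"]-[0,0,2*np.pi],p["rack"]-[0,0,2*np.pi])
th=p["dock"][2]
plan([("view",490,0,420,np.pi/2+th,0.3)])
E
```

```text
[6.12646919e+02 4.44229801e+01 8.47540130e-02] [5.09908176e+02 4.71854584e+01 5.17364781e-02]
view 17
   0.3,-2.77,-2.58,-0.09,0,0,-0.022,0.3,-2.71,-2.64,-0.09,0,0,-0.021,0.3,-2.65,-2.69,-0.09,0,0,-0.022,0.3,-2.6,-2.75,-0.09,0,0,-0.021,0.3,-2.53,-2.81,-0.09,0,0,-0.022,0.3,-2.48,-2.86,-0.09,0,0,-0.022,0.3,-2.41,-2.92,-0.09,0,0,-0.021,0.3,-2.35,-2.96,-0.09,0,0,-0.022
   0.3,-2.28,-3.02,-0.09,0,0,-0.022,0.3,-2.22,-3.06,-0.09,0,0,-0.021,0.3,-2.15,-3.11,-0.09,0,0,-0.022,0.3,-2.08,-3.16,-0.09,0,0,-0.021,0.3,-2.01,-3.2,-0.09,0,0,-0.022,0.3,-1.95,-3.25,-0.09,0,0,-0.022,0.3,-1.87,-3.29,-0.09,0,0,-0.021,0.3,-1.8,-3.32,-0.09,0,0,-0.022
   0.3,-1.73,-3.36,-0.09,0,0,-0.022
```

>>> move_arm(increments=[0,-3.5,-3.3,0,0,0,-0.022,0,-3.4,-3.4,0,0,0,-0.022,0,-3.3,-3.5,0,0,0,-0.022,0,-3.2,-3.6,0,0,0,-0.022,0,-3.1,-3.7,0,0,0,-0.022,0,-3,-3.7,0,0,0,-0.022,0,-2.9,-3.8,0,0,0,-0.022,0,-2.8,-3.9,0,0,0,-0.022])

```text
t: 2.2
ee_pos: [348.8, 215.4, 405.1]
tool_rot: [0.053, 0.999, 0.0, 0.001]
ft_force: [1.1, 0.5, 0.2]
opening: -0.004
grasp_force: 0.0
```

>>> move_arm(increments=[0,-2.8,-3.9,0,0,0,-0.022,0,-2.6,-4,0,0,0,-0.022,0,-2.5,-4,0,0,0,-0.022,0,-2.4,-4,0,0,0,-0.022,0,-2.3,-4.1,0,0,0,-0.022,0,0,0,0,0,0,0,0,0,0,0,0,0,0])

```text
t: 2.9
ee_pos: [461.7, 8.6, 404.5]
tool_rot: [-0.0, 1.0, 0.0, -0.0]
ft_force: [-0.1, 0.9, 0.3]
opening: 0.0
grasp_force: 0.0
```

```bash
python3 - <<'E'
from h import *
c=arm.capture("wrist"); save(c,"w1.png",k=1.25)
s=arm.sense(); print(s["ee_pos"],s["tool_rot"],ray(c,320,200),c["fx"],c["k1"])
E
```

```text
[461.32016715   9.60245399 404.40671954] [-1.07085986e-03  9.99999275e-01  3.19329033e-04 -4.49153612e-04] (array([385.75244444,  10.12186471, 373.07013696]), array([ 2.79409050e-01, -7.51871032e-04, -9.60267923e-01])) 275.9480408928553 -0.030253357973844337
```

View pics/w1.png

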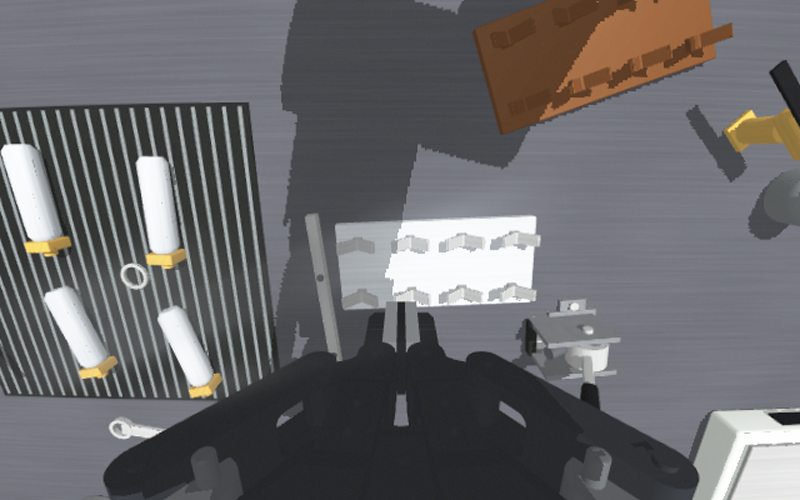

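Wrist view: rack corners in view px are (336,224), (536,216), (533,300), (345,308). Side fence end is at (306–318,214). Four cartridges with brass valves pointing down-image (+x) are on the mat.

```bash
python3 - <<'E'
from plan import *; from fit import *
np.set_printoptions(precision=2,suppress=True)
c=arm.capture("wrist"); W=lambda u,v:(c,(u+.5)/1.25-.5,(v+.5)/1.25-.5)
rk=[W(336,224)+([-50,-108,12],),W(536,216)+([-50,108,12],),W(533,300)+([50,108,12],),W(345,308)+([50,-108,12],)]
q,r=fit(rk,[510,47,.05]);print("rack",q,r.ravel())
for u,v in((306,216),(318,213),(342,358),(336,358)): print(onz(*W(u,v),14))
a=arm.capture("scene"); b=arm.capture("side")
A=lambda u,v:(a,275+(u+.5)/5-.5,195+(v+.5)/5-.5); B=lambda u,v:(b,255+(u+.5)/5-.5,145+(v+.5)/5-.5)
dock=[A(32,208)+([62,-120,14],),A(312,18)+([-170,-120,14],),A(65,210)+([50,-108,14],),B(563,405)+([62,-120,14],),B(215,553)+([-170,-120,14],),B(522,400)+([50,-108,14],)]
dock+=[W(306,216)+([-170,-120,14],),W(318,213)+([-170,-108,14],)]
p,r=fit(dock,[610,42,.08]);print("dock",p,r.ravel())
rks=[A(205,135)+([50,-108,12],),A(325,60)+([-50,-108,12],),A(542,285)+([-50,108,12],),A(418,372)+([50,108,12],),
B(370,465)+([50,-108,12],),B(213,530)+([-50,-108,12],),B(42,318)+([-50,108,12],),B(180,262)+([50,108,12],)]
print("rack s+d",fit(rks,q)[0])
for g,n in((rk,"w"),):
  D=R.from_euler('z',-p[2]).as_matrix()[:2,:2]; print(D@(q[:2]-p[:2]),q[2]-p[2])
# cam estimate per camera
for X in(rks[:4],rks[4:]): print(fit(X,q)[0])
E
```

```text
rack [505.94  52.51   0.05] [-0.21 -0.16  2.03 -1.16 -0.46  0.62 -0.33  0.85]
[452.44 -88.39  14.  ]
[449.25 -75.48  14.  ]
[624.93 -58.81  14.  ]
[624.97 -66.04  14.  ]
dock [612.47  44.33   0.08] [ 0.44 -0.27  1.25  0.23 -0.81 -0.17 -1.25 -0.58 -0.82  0.8   1.12 -0.37
  0.16 -0.32 -0.44  1.4 ]
rack s+d [509.39  46.44   0.05]
[-105.61   16.19] -0.027127185765230946
[509.75  48.72   0.05]
[508.39  42.4    0.05]
```

```bash
cat > dock.py <<'E'
from plan import *
D0=np.array([612.5,44.5]); TH=.084
def dk(x,y):  # dock -> world
    return D0+np.array([np.cos(TH)*x-np.sin(TH)*y,np.sin(TH)*x+np.cos(TH)*y])
def ud(w): w=np.asarray(w)[:2]-D0; return np.array([np.cos(TH)*w[0]+np.sin(TH)*w[1],-np.sin(TH)*w[0]+np.cos(TH)*w[1]])
PH=np.pi/2+TH
E
python3 - <<'E'
from dock import *
plan([("over",*dk(-104,155),404,PH,0),("down",*dk(-104,155),178.5,PH,0,45),("push",*dk(-104,120),178.5,PH,0,5)])
E
```

```text
over 5
   0,-0.71,3.59,0.01,0,0,-0.016,0,-0.77,3.57,0.02,0,0,-0.016,0,-0.83,3.56,0.01,0,0,-0.015,0,-0.88,3.55,0.02,0,0,-0.016,0,-0.94,3.54,0.01,0,0,-0.016
down 6
   0,0,0,3.76,0,0,0,0,0,0,3.76,0,0,0,0,0,0,3.76,0,0,0,0,0,0,3.75,0,0,0,0,0,-0.01,3.76,0,0,0,0,-0.01,0,3.76,0,0,0
push 7
   0,0,-0.5,0,0,0,0,0,0,-0.5,0,0,0,0,0,0,-0.5,0,0,0,0,0,0,-0.5,0,0,0,0,0,0,-0.5,0,0,0,0,0,0,-0.5,0,0,0,0,0,0,-0.5,0,0,0,0
```

>>> move_arm(increments=[0,-0.71,3.59,0,0,0,-0.016,0,-0.77,3.57,0,0,0,-0.016,0,-0.83,3.56,0,0,0,-0.015,0,-0.88,3.55,0,0,0,-0.016,0,-0.94,3.54,0,0,0,-0.016,0,0,0,3.8,0,0,0,0,0,0,3.8,0,0,0,0,0,0,3.8,0,0,0])

```text
t: 3.9
ee_pos: [495.7, 190.8, 290.0]
tool_rot: [-0.043, 0.999, 0.0, 0.001]
ft_force: [-0.4, -0.2, -0.7]
opening: 0.003
grasp_force: 0.0
```

>>> move_arm(increments=[0,0,0,3.8,0,0,0,0,0,0,3.8,0,0,0,0,0,0,3.5,0,0,0,0,0,0,0,0,0,0])

```text
t: 4.3
ee_pos: [494.3, 189.8, 176.1]
tool_rot: [-0.042, 0.999, -0.0, -0.003]
ft_force: [0.1, 0.4, 0.5]
opening: -0.001
grasp_force: 0.0
```

```bash
python3 - <<'E'
from dock import *
s=arm.sense(); print(s["ee_pos"],ud(s["ee_pos"]),s["ft_force"])
c=arm.capture("wrist"); save(c,"w2.png",k=1.25)
E
```

```text
[494.32117142 189.79793071 176.12231069] [-105.57146064  154.7009725 ] [0.11357263 0.39969637 0.47689507]
```

View pics/w2.png

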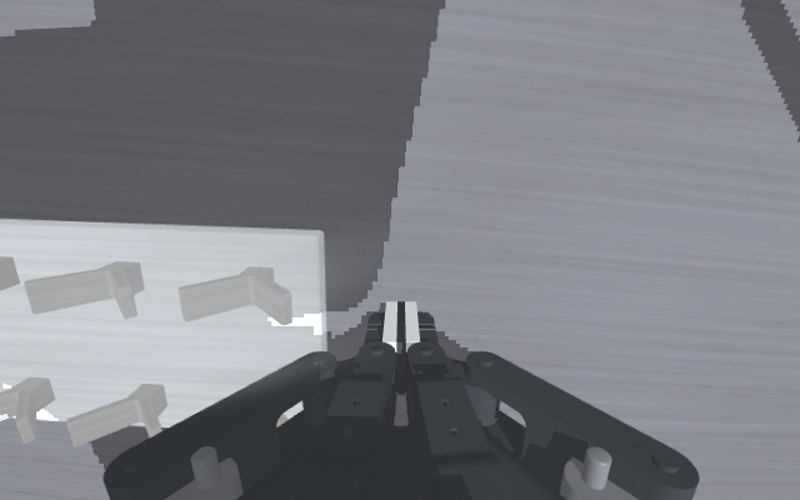

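```bash
python3 - <<'E'
from dock import *
c=arm.capture("wrist"); W=lambda u,v:(c,(u+.5)/1.25-.5,(v+.5)/1.25-.5)
for u,v,z in((323,230,12),(326,312,12),(327,350,12),(20,221,12),(383,305,3),(418,305,3),(365,330,20),(435,330,20)): print(u,v,ud(onz(*W(u,v),z)))
E
```

```text
323 230 [-150.20042985  125.12181198]
326 312 [-114.01080912  124.02105463]
327 350 [-95.23983799 123.23412416]
20 221 [-154.47266299   -1.09755093]
383 305 [-113.1200973   148.18848889]
418 305 [-113.11032113  164.17876798]
365 330 [-109.78336233  141.52977345]
435 330 [-109.76516758  170.43135736]
```

>>> move_arm(increments=[0,0,-1,0,0,0,0,0,0,-0.8,0,0,0,0,0,0,-0.6,0,0,0,0,0,0,-0.4,0,0,0,0,0,0,-0.3,0,0,0,0,0,0,0,0,0,0,0])

```text
t: 5.0
ee_pos: [499.7, 158.1, 180.6]
tool_rot: [-0.04, 0.999, 0.001, 0.001]
ft_force: [-0.7, 4.3, 2.9]
opening: 0.002
grasp_force: 2.0
```

>>> move_arm(increments=[0,0,-0.2,0,0,0,0,0,0,-0.2,0,0,0,0,0,0,0,0,0,0,0])

```text
t: 5.3
ee_pos: [499.9, 154.5, 180.5]
tool_rot: [-0.041, 0.999, 0.001, 0.001]
ft_force: [-0.2, 6.3, 4.0]
opening: 0.003
grasp_force: 3.0
```

>>> move_arm(increments=[0,0,-0.2,0,0,0,0,0,0,-0.2,0,0,0,0,0,0,-0.2,0,0,0,0,0,0,0,0,0,0,0])

```text
t: 5.7
ee_pos: [500.3, 148.5, 180.5]
tool_rot: [-0.041, 0.999, 0.001, 0.001]
ft_force: [-1.2, 6.5, 4.6]
opening: 0.002
grasp_force: 3.0
```

```bash
cat > look.py <<'E'
from dock import *; from fit import *
import sys
s=arm.sense(); print(np.round(s["ee_pos"],1),ud(s["ee_pos"]).round(1),np.round(s["ft_force"],1),s["t"])
c=arm.capture("wrist"); save(c,sys.argv[1],k=1.25)
E
python3 look.py w3.png
```

```text
[500.3 148.5 180.5] [-103.  113.] [-1.2  6.5  4.6] 5.7
```

View pics/w3.png

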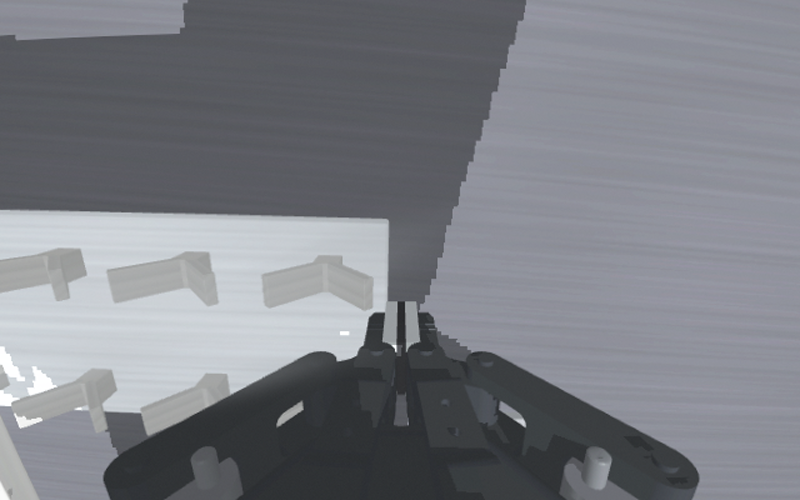

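>>> move_arm(increments=[0,0,-0.2,0,0,0,0,0,0,-0.2,0,0,0,0,0,0,0,0,0,0,0])

```text
t: 6.05
ee_pos: [500.2, 146.2, 180.5]
tool_rot: [-0.04, 0.999, 0.003, 0.0]
ft_force: [-1.7, 18.3, 5.8]
opening: -0.001
grasp_force: 9.3
```

>>> move_arm(increments=[0,0,-0.2,0,0,0,0,0,0,-0.2,0,0,0,0,0,0,0,0,0,0,0])

```text
t: 6.35
ee_pos: [499.7, 144.6, 180.5]
tool_rot: [-0.04, 0.999, 0.005, -0.0]
ft_force: [-4.2, 34.7, 6.2]
opening: 0.001
grasp_force: 17.4
```

>>> move_arm(increments=[0,0,1,0,0,0,0,0,0,2,0,0,0,0,0,0,0,-4,0,0,0,0,0,0,-4,0,0,0,0,0,0,0,0,0,0])

```text
t: 6.85
ee_pos: [500.7, 170.2, 265.2]
tool_rot: [-0.041, 0.999, 0.0, 0.005]
ft_force: [1.1, 1.2, 0.3]
opening: 0.003
grasp_force: 0.0
```

```bash
python3 - <<'E'
from dock import *
plan([("over",*dk(-190,-8),262,PH,0),("down",*dk(-190,-8),179,PH,0,40),("push",*dk(-90,-8),179,PH,0,16)])
E
```

```text
over 5
   0,1.78,-2.85,0.05,0,0.002,0,0,1.78,-2.86,0.05,0,0.002,-0.001,0,1.78,-2.85,0.05,0,0.002,0,0,1.78,-2.85,0.06,0,0.002,0,0,1.79,-2.86,0.06,0,0.002,0
down 3
   0,0,0,2.77,0,0,0,0,0,0,2.76,0,0,0,0,0,0.01,2.77,0,0,0
push 7
   0,-1.43,0,0,0,0,0,0,-1.43,0,0,0,0,0,0,-1.43,0,0,0,0,0,0,-1.43,0,0,0,0,0,0,-1.43,0,0,0,0,0,0,-1.42,0,0,0,0,0,0,-1.43,0,0,0,0,0
```

>>> move_arm(increments=[0,1.8,-2.85,0,0,0,0,0,1.8,-2.85,0,0,0,0,0,1.8,-2.85,0,0,0,0,0,1.8,-2.85,0,0,0,0,0,1.8,-2.85,0,0,0,0,0,0,0,4,0,0,0,0,0,0,4.3,0,0,0,0,0,0,0,0,0,0])

```text
t: 7.65
ee_pos: [421.4, 19.4, 175.1]
tool_rot: [-0.04, 0.999, -0.0, 0.001]
ft_force: [-0.4, -1.6, 0.6]
opening: -0.002
grasp_force: 0.0
```

```bash
python3 look.py w4.png
```

```text
[421.4  19.4 175.1] [-192.6   -9. ] [-0.4 -1.6  0.6] 7.65
```

View pics/w4.png

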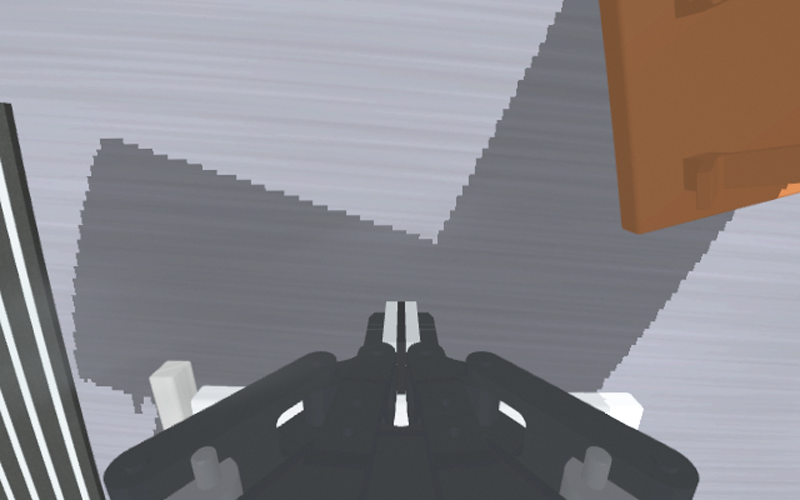

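>>> move_arm(increments=[0,-1.2,0,0,0,0,0,0,-1,0,0,0,0,0,0,-1,0,0,0,0,0,0,-1,0,0,0,0,0,0,-1,0,0,0,0,0,0,-1,0,0,0,0,0,0,-1,0,0,0,0,0,0,-1,0,0,0,0,0])

```text
t: 8.5
ee_pos: [501.3, 27.8, 176.2]
tool_rot: [-0.042, 0.999, 0.0, -0.003]
ft_force: [-8.2, -0.5, 6.4]
opening: -0.0
grasp_force: 4.1
```

```bash
cat > rk.py <<'E'
from fit import *; from dock import *
import sys
c=arm.capture("scene"); d=arm.capture("side")
for x in (c,d):
    for b in arm.recognise(x,"rack"):print(np.round(b["bbox"]),round(b["confidence"],2))
i=c["img"][195:310,275:395][:,:,::-1]; j=d["img"][145:265,255:375][:,:,::-1]
f=lambda m:cv2.resize(m,(400,400),interpolation=cv2.INTER_CUBIC)
cv2.imwrite("pics/"+sys.argv[1],np.hstack([f(i),f(j)]))
s=arm.sense(); print(np.round(s["ee_pos"],1),ud(s["ee_pos"]).round(1),np.round(s["ft_force"],1),s["t"])
E
python3 rk.py r1.png
```

```text
[300. 215. 369. 276.] 0.79
[396. 210. 469. 262.] 0.55
[279. 194. 348. 243.] 0.94
[173. 195. 244. 244.] 0.76
[297. 176. 368. 261.] 0.7
[502.5  27.5 176.8] [-111.1   -7.7] [ 0.4 -0.2  0.7] 8.7
```

View pics/r1.png

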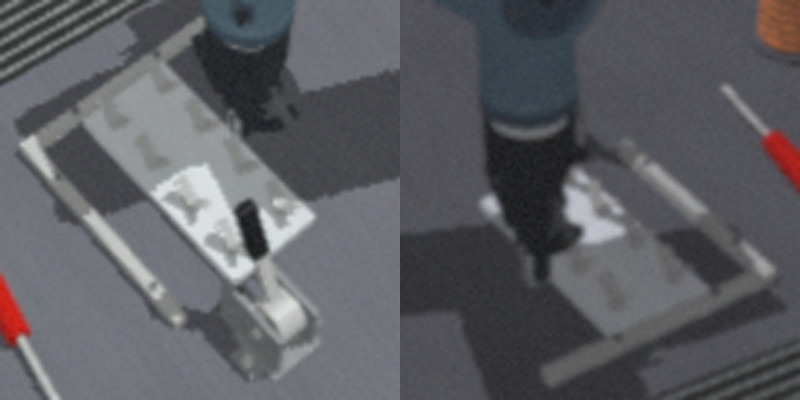

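Rack slides along the side fence, square and entering the gap in front of the pad; it needs about 45 mm more.

>>> move_arm(increments=[0,-0.8,0,0,0,0,0,0,-0.8,0,0,0,0,0,0,-0.8,0,0,0,0,0,0,-0.7,0,0,0,0,0,0,-0.6,0,0,0,0,0,0,0,0,0,0,0,0])

```text
t: 9.3
ee_pos: [538.6, 30.5, 176.4]
tool_rot: [-0.041, 0.999, 0.0, -0.001]
ft_force: [-2.8, -0.6, -0.3]
opening: 0.0
grasp_force: 1.1
```

>>> move_arm(increments=[0,-0.3,0,0,0,0,0,0,-0.2,0,0,0,0,0,0,0,0,0,0,0,0])

```text
t: 9.6
ee_pos: [543.0, 30.9, 176.3]
tool_rot: [-0.041, 0.999, 0.0, -0.001]
ft_force: [-4.6, -0.4, 1.4]
opening: -0.003
grasp_force: 2.5
```

>>> move_arm(increments=[0,-0.2,0,0,0,0,0,0,-0.2,0,0,0,0,0,0,0,0,0,0,0,0])

```text
t: 9.9
ee_pos: [546.9, 31.2, 176.3]
tool_rot: [-0.041, 0.999, 0.0, -0.001]
ft_force: [-5.4, -0.6, 1.9]
opening: -0.001
grasp_force: 2.5
```

>>> move_arm(increments=[0,-0.2,0,0,0,0,0,0,-0.2,0,0,0,0,0,0,0,0,0,0,0,0])

```text
t: 10.2
ee_pos: [549.6, 31.7, 176.0]
tool_rot: [-0.041, 0.999, 0.0, -0.004]
ft_force: [-12.6, -1.8, 8.9]
opening: -0.001
grasp_force: 6.3
```

>>> move_arm(increments=[0,-0.2,0,0,0,0,0,0,-0.2,0,0,0,0,0,0,0,0,0,0,0,0])

```text
t: 10.5
ee_pos: [552.2, 32.6, 175.4]
tool_rot: [-0.042, 0.999, 0.001, -0.006]
ft_force: [-18.1, 1.8, 12.3]
opening: 0.001
grasp_force: 9.0
```

>>> move_arm(increments=[0,-0.2,0,0,0,0,0,0,-0.2,0,0,0,0,0,0,0,0,0,0,0,0])

```text
t: 10.8
ee_pos: [554.9, 33.5, 175.0]
tool_rot: [-0.042, 0.999, 0.002, -0.008]
ft_force: [-23.6, 2.8, 16.8]
opening: 0.002
grasp_force: 12.0
```

```bash
python3 - <<'E'
from dock import *
s=arm.sense(); print(np.round(s["ee_pos"],1),ud(s["ee_pos"]).round(1),np.round(s["ft_force"],1),s["t"])
c=arm.capture("wrist"); d=arm.capture("side")
i=c["img"][:,:,::-1]; j=cv2.resize(d["img"][145:265,255:375][:,:,::-1],(400,400),interpolation=cv2.INTER_CUBIC)
cv2.imwrite("pics/c1.png",np.hstack([i[:,120:520],j]))
E
```

```text
[554.9  33.5 175. ] [-58.4  -6.2] [-23.6   2.8  16.8] 10.8
```

View pics/c1.png

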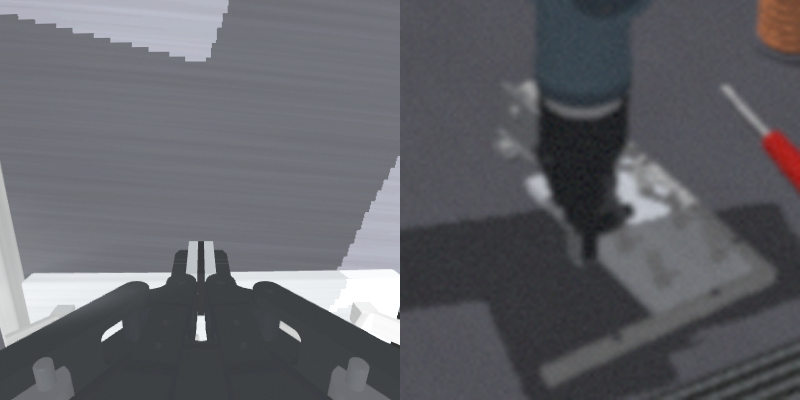

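Rack is now against the end fence in the side view. I'll back off and go to the lever.

>>> move_arm(increments=[0,1,0,0,0,0,0,0,2,0,0,0,0,0,0,0,0,-4,0,0,0,0,0,0,-4,0,0,0,0,0,0,-4,0,0,0,0,0,0,0,0,0,0])

```text
t: 11.5
ee_pos: [532.6, 29.2, 303.5]
tool_rot: [-0.041, 0.999, -0.001, 0.007]
ft_force: [0.3, -0.4, 0.4]
opening: 0.004
grasp_force: 0.0
```

```bash
python3 - <<'E'
from dock import *
s=arm.sense(); print(np.round(s["ee_pos"],1),s["tool_rot"],np.round(s["ft_force"],1))
plan([("over",*dk(0,65),302,PH,0),("push",*dk(0,190),300,PH,0,16),("b",*dk(0,238),275,PH,0,14),("c",*dk(0,256),265,PH,0,11)])
c=arm.capture("wrist"); save(c,"w5.png",k=1.25)
E
```

```text
[532.6  29.2 303.5] [-0.04108858  0.99913108 -0.00137142  0.00685055] [ 0.3 -0.4  0.4]
over 3
   0,-2.69,2.46,0.08,-0.001,0.005,-0.001,0,-2.69,2.45,0.06,-0.001,0.004,0,0,-2.7,2.45,0.06,-0.001,0.005,-0.001
push 8
   0,0,1.56,0.02,0,0,0,0,0,1.57,0.03,0,0,0,0,0,1.56,0.02,0,0,0,0,0,1.56,0.03,0,0,0,0,0,1.56,0.02,0,0,0,0,0,1.57,0.03,0,0,0,0,0,1.56,0.02,0,0,0,0,0,1.56,0.03,0,0,0
b 4
   0,0,1.2,0.62,0,0,0,0,0,1.2,0.63,0,0,0,0,0,1.2,0.62,0,0,0,0,0,1.2,0.63,0,0,0
c 2
   0,0,0.9,0.5,0,0,0,0,0,0.9,0.5,0,0,0
```

View pics/w5.png

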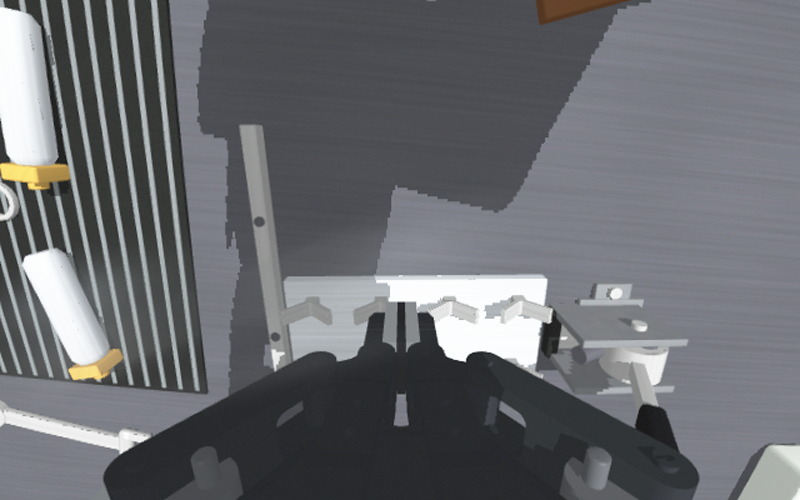

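```bash
python3 - <<'E'
from dock import *
c=arm.capture("wrist"); W=lambda u,v:(c,(u+.5)/1.25-.5,(v+.5)/1.25-.5)
for n,u,v,z in(("rk-",286,277,12),("rk+",546,275,12),("f out",240,125,14),("f in",262,125,14),("f in2",281,348,14),("pad",548,308,17),("padb",545,350,3),("barcentre",643,375,85),("gripc",655,415,115),("grip",655,415,125)): w=onz(*W(u,v),z);print(n,w.round(1),ud(w).round(1))
for P in ([0,172-70*.423,45+70*.906],[0,172-100*.423,45+100*.906],[0,118,10]):
    print((proj(c,[*dk(*P[:2]),P[2]])+.5)*1.25)
E
```

```text
rk- [563.3 -59.   12. ] [-57.7 -99. ]
rk+ [544.5 147.9  12. ] [-59.1 108.7]
f out [451.  -88.9  14. ] [-172.2 -119.3]
f in [449.8 -73.4  14. ] [-172.  -103.8]
f in2 [628.  -64.1  14. ] [   6.3 -109.5]
pad [570.8 153.1  17. ] [-32.4 111.8]
padb [618.2 166.5   3. ] [ 15.9 121.1]
barcentre [581.8 190.3  85. ] [-18.3 147.8]
gripc [587.1 178.6 115. ] [-14.1 135.8]
grip [578.5 168.6 125. ] [-23.4 126.5]
[653.20538593 426.20421002]
[664.43893293 466.25598281]
[547.4802263  339.03200468]
```

>>> move_arm(increments=[0,0,0,0,0,0,0,0,0,0,0,0,0,0,0,0,0,0,0,0,0])

```text
t: 11.9
ee_pos: [529.5, 29.6, 295.3]
tool_rot: [-0.041, 0.999, 0.0, -0.001]
ft_force: [0.0, 0.6, -0.5]
opening: -0.004
grasp_force: 0.0
```

```bash
python3 - <<'E'
from dock import *
s=arm.sense(); print(np.round(s["ee_pos"],1),s["tool_rot"])
c=arm.capture("wrist"); g=cv2.cvtColor(c["img"],cv2.COLOR_RGB2GRAY).astype(int); cv2.imwrite("g.png",c["img"])
for u in(235,260,285,330,370,400,425): 
    d=np.diff(g[200:240,u]); k=d.argmax(); print(u,200+k+.5,d[k],end=" ");w=onz(c,u,200.5+k,12);print(w.round(1),ud(w).round(1))
for v in(226,230):
    print(v,g[v,180:250].tolist(),g[v,425:445].tolist())
print(ray(c,320,200)[0])
E
```

```text
[529.5  29.6 295.3] [-4.10386044e-02  9.99156882e-01  2.42929274e-04 -1.13934768e-03]
235 230.5 47 [564.5 -50.2  12. ] [-55.8 -90.3]
260 230.5 63 [562.4 -25.5  12. ] [-55.8 -65.6]
285 230.5 58 [560.4  -1.   12. ] [-55.8 -40.9]
330 229.5 83 [555.7  43.1  12. ] [-56.7   3.3]
370 229.5 74 [552.5  82.3  12. ] [-56.6  42.7]
400 229.5 60 [550.2 111.9  12. ] [-56.4  72.4]
425 228.5 41 [547.2 136.5  12. ] [-57.4  97.1]
226 [135, 135, 135, 133, 133, 133, 133, 95, 93, 94, 93, 93, 94, 94, 96, 93, 94, 92, 93, 93, 94, 94, 104, 134, 155, 156, 155, 157, 158, 158, 157, 156, 155, 154, 146, 139, 139, 139, 139, 129, 108, 96, 97, 97, 96, 96, 96, 97, 96, 96, 97, 97, 96, 96, 96, 97, 97, 97, 97, 96, 97, 97, 98, 96, 96, 96, 96, 97, 96, 96] [132, 133, 132, 133, 133, 131, 133, 133, 132, 132, 132, 132, 132, 131, 132, 132, 131, 132, 132, 133]
230 [135, 135, 135, 135, 134, 134, 98, 95, 95, 96, 94, 93, 93, 95, 93, 93, 95, 93, 95, 95, 96, 96, 97, 117, 157, 156, 157, 157, 158, 159, 159, 157, 156, 155, 152, 142, 137, 140, 140, 141, 122, 97, 98, 97, 97, 97, 97, 97, 97, 98, 97, 96, 97, 98, 97, 97, 97, 97, 97, 97, 97, 98, 97, 97, 98, 98, 98, 98, 97, 98] [214, 214, 214, 215, 215, 216, 218, 218, 216, 204, 164, 137, 139, 138, 138, 139, 138, 138, 137, 138]
[453.70189958  25.05785565 264.04857294]
```

>>> move_arm(increments=[0,0,0,-4.5,0,0,0,0,-4,0,-4,0,0,0,0,-4.5,0,-4,0,0,0,0,-4.5,0,0,0,0,0,0,-4,0,0,0,0,0,0,0,0,0,0,0,0,0,0,0,0,0,0,0,0,0,0,0,0,0,0])

```text
t: 12.75
ee_pos: [686.4, 42.6, 409.6]
tool_rot: [-0.041, 0.999, 0.0, -0.001]
ft_force: [0.1, -0.4, 0.4]
opening: 0.0
grasp_force: 0.0
```

```bash
python3 look.py w6.png
```

```text
[686.4  42.6 409.6] [73.5 -8.1] [ 0.1 -0.4  0.4] 12.75
```

View pics/w6.png

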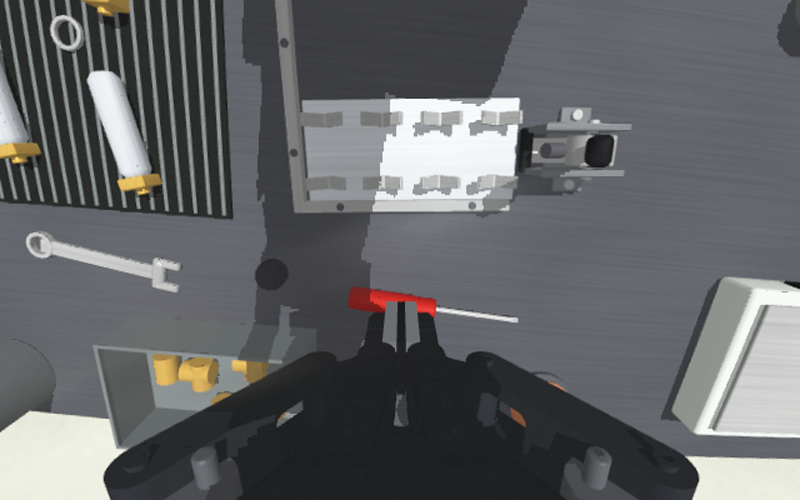

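Rack is home: its +x edge touches the end fence (view px 303–510, 201) and its -y edge sits by the side fence (303,101–201), with the pad right in front of its +y edge at (525,150). Refining the dock pose.

```bash
python3 - <<'E'
from dock import *; from fit import *
np.set_printoptions(precision=2,suppress=True)
c=arm.capture("wrist"); W=lambda u,v:(c,(u+.5)/1.25-.5,(v+.5)/1.25-.5)
f=[W(294,212)+([62,-120,14],),W(511,210)+([62,110,14],),W(303,201)+([50,-108,14],)]
k=[W(301,101)+([-50,-108,12],),W(520,97)+([-50,108,12],)]
for o in(f,k,f+k): p,r=fit(o,[612,44,.08]);print(p,r.ravel())
g=cv2.cvtColor(c["img"],cv2.COLOR_RGB2GRAY).astype(int)
for v in(90,110,125,150): print(v,g[v,225:250].tolist(),g[v,405:425].tolist())
for u in(255,300,340,380): print(u,g[150:178,u].tolist())
# lever grip top px (600,150)
e=45+125*.906
print(ud(onz(*W(598,150),e)), ud(onz(*W(598,150),136)))
E
```

```text
[610.74  43.59   0.09] [ 0.08  0.13 -1.3  -0.1   1.   -0.17]
[611.34  48.76   0.1 ] [-0.07  0.01  0.07  0.  ]
[610.94  45.82   0.09] [ 1.57  0.12  0.14  0.47  2.54 -0.16 -2.11 -1.54 -1.86  0.42]
90 [62, 62, 72, 117, 127, 126, 127, 128, 126, 127, 127, 124, 113, 107, 110, 110, 118, 123, 122, 120, 121, 122, 127, 132, 130] [166, 166, 166, 166, 168, 167, 168, 168, 167, 168, 167, 197, 194, 119, 102, 102, 102, 103, 104, 103]
110 [63, 62, 64, 64, 84, 118, 126, 126, 125, 127, 127, 126, 127, 121, 111, 108, 99, 75, 84, 133, 155, 155, 154, 154, 154] [247, 247, 246, 246, 246, 245, 246, 243, 173, 57, 56, 36, 26, 25, 26, 26, 26, 27, 28, 27]
125 [61, 62, 60, 63, 60, 60, 97, 126, 120, 108, 101, 106, 117, 127, 124, 113, 106, 103, 78, 63, 125, 152, 154, 153, 154] [244, 244, 244, 244, 244, 244, 239, 184, 64, 53, 36, 27, 32, 37, 44, 37, 28, 30, 33, 36]
150 [64, 64, 63, 63, 63, 64, 65, 63, 88, 115, 124, 124, 123, 122, 122, 124, 126, 113, 105, 107, 120, 122, 119, 117, 116] [141, 140, 138, 134, 129, 114, 106, 110, 98, 78, 77, 76, 75, 75, 75, 76, 74, 73, 72, 72]
255 [117, 128, 146, 152, 153, 153, 152, 153, 150, 149, 127, 122, 124, 123, 123, 122, 122, 122, 126, 104, 71, 59, 61, 60, 63, 60, 61, 61]
300 [123, 142, 149, 149, 149, 150, 228, 235, 235, 220, 190, 199, 206, 204, 203, 204, 205, 205, 207, 123, 70, 98, 105, 106, 107, 107, 109, 108]
340 [203, 170, 152, 151, 151, 229, 240, 237, 240, 180, 192, 210, 209, 208, 208, 210, 209, 205, 169, 106, 87, 109, 117, 117, 116, 118, 119, 119]
380 [152, 153, 152, 152, 153, 225, 238, 237, 230, 189, 200, 212, 182, 143, 130, 144, 197, 214, 147, 91, 85, 107, 114, 116, 114, 115, 113, 112]
[ -2.63 116.04] [ -2.64 128.38]
```

```bash
sed -i 's/612.5,44.5/610.9,44.0/;s/TH=.084/TH=.088/' dock.py; python3 - <<'E'
from dock import *
plan([("over",*dk(0,65),300,PH,0),("push",*dk(0,190),300,PH,0,16),("b",*dk(0,238),275,PH,0,14),("c",*dk(0,256),265,PH,0,11)])
E
```

```text
over 4
   0,1.88,1.81,2.77,0,0,-0.001,0,1.89,1.82,2.77,0,0,-0.002,0,1.88,1.82,2.76,0,0,-0.001,0,1.87,1.82,2.77,0,0,-0.002
push 8
   0,0,1.56,0,0,0,0,0,0,1.57,0,0,0,0,0,0,1.56,0,0,0,0,0,0,1.56,0,0,0,0,0,0,1.56,0,0,0,0,0,0,1.57,0,0,0,0,0,0,1.56,0,0,0,0,0,0,1.56,0,0,0,0
b 4
   0,0,1.2,0.63,0,0,0,0,0,1.2,0.62,0,0,0,0,0,1.2,0.63,0,0,0,0,0,1.2,0.62,0,0,0
c 2
   0,0,0.9,0.5,0,0,0,0,0,0.9,0.5,0,0,0
```

>>> move_arm(increments=[0,1.9,1.8,2.8,0,0,0,0,1.9,1.8,2.8,0,0,0,0,1.9,1.8,2.8,0,0,0,0,1.8,1.8,2.6,0,0,0,0,0,1.2,0,0,0,0,0,0,1.2,0,0,0,0,0,0,0,0,0,0,0])

```text
t: 13.55
ee_pos: [605.7, 133.3, 303.1]
tool_rot: [-0.042, 0.999, 0.0, 0.002]
ft_force: [0.4, -0.2, -0.5]
opening: -0.001
grasp_force: 0.0
```

>>> move_arm(increments=[0,0,1.4,0,0,0,0,0,0,1.4,0,0,0,0,0,0,1.4,0,0,0,0,0,0,1.4,0,0,0,0,0,0,1.4,0,0,0,0,0,0,0,0,0,0,0])

```text
t: 14.15
ee_pos: [599.7, 203.8, 303.6]
tool_rot: [-0.042, 0.999, 0.0, 0.003]
ft_force: [-2.2, -4.1, 14.0]
opening: -0.003
grasp_force: 7.0
```

>>> move_arm(increments=[0,0,0,-0.8,0,0,0,0,0,0,-0.8,0,0,0,0,0,0,0,0,0,0])

```text
t: 14.45
ee_pos: [598.9, 201.9, 317.2]
tool_rot: [-0.041, 0.999, -0.0, 0.0]
ft_force: [-1.0, -3.2, 4.1]
opening: -0.001
grasp_force: 2.3
```

```bash
python3 look.py w7.png; python3 - <<'E'
from dock import *
d=arm.capture("side"); s=arm.capture("scene")
P=[*dk(0,172),100]
o=[]
for c in(s,d):
    u,v=proj(c,P).astype(int); o.append(cv2.resize(c["img"][v-40:v+40,u-40:u+40,::-1],(400,400),interpolation=cv2.INTER_CUBIC))
cv2.imwrite("pics/l1.png",np.hstack(o))
E
```

```text
[598.9 201.9 317.2] [  1.9 158.3] [-1.  -3.2  4.1] 14.45
```

View pics/l1.png

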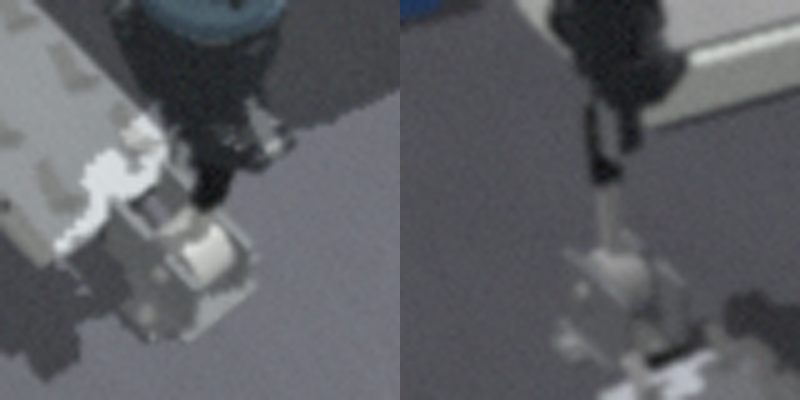

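Lever is upright with the fingers behind it; continuing along the arc.

>>> move_arm(increments=[0,0,1.2,0.3,0,0,0,0,0,1.2,0.4,0,0,0,0,0,1.1,0.6,0,0,0,0,0,1.1,0.6,0,0,0,0,0,1.1,0.6,0,0,0,0,0,1.1,0.7,0,0,0,0,0,0,0,0,0,0])

```text
t: 15.3
ee_pos: [592.4, 270.9, 282.8]
tool_rot: [-0.042, 0.999, 0.001, -0.001]
ft_force: [0.4, -0.4, 1.4]
opening: -0.001
grasp_force: 0.6
```

>>> move_arm(increments=[0,0,0.6,0.6,0,0,0,0,0,0.6,0.6,0,0,0,0,0,0.5,0.7,0,0,0,0,0,0.4,0.7,0,0,0,0,0,0,0,0,0,0])

```text
t: 15.8
ee_pos: [590.6, 291.0, 256.5]
tool_rot: [-0.041, 0.999, -0.0, -0.001]
ft_force: [-0.4, 0.4, 0.0]
opening: 0.002
grasp_force: 0.0
```

>>> move_arm(increments=[0.7,0,0,-4,0,0,0,0.7,0,0,-4.5,0,0,0,0.7,0,-2,-4,0,0,0,0.7,0.5,-4.5,-2,0,0,0,0.7,0.5,-4.5,-2,0,0,0,0.7,0.5,-4.5,0,0,0,0,0.7,0.5,-4.5,0,0,0,0,0.7,0.5,-4.5,0,0,0,0])

```text
t: 16.6
ee_pos: [586.2, 42.6, 423.9]
tool_rot: [-0.041, 0.999, -0.0, 0.001]
ft_force: [0.3, -0.1, -0.0]
opening: 0.7
grasp_force: 0.0
```

>>> move_arm(increments=[0.7,1,-4.5,0,0,0,0,0.7,1,-4.5,0,0,0,0,0.7,1,-4.5,0,0,0,0,0.7,1,-4.5,0,0,0,0,0.7,1,-3,0,0,0,0,0.7,0,0,0,0,0,0,0.7,0,0,0,0,0,0,0.7,0,0,0,0,0,0])

```text
t: 17.4
ee_pos: [554.1, -168.3, 423.3]
tool_rot: [-0.041, 0.999, 0.0, 0.0]
ft_force: [-0.6, 0.7, -0.8]
opening: 0.7
grasp_force: 0.0
```

```bash
cat > cart.py <<'E'
from dock import *
from scipy.optimize import minimize
K=[]
for X in(-50,50):
    for a in np.linspace(0,2*np.pi,16,endpoint=False): K.append([X,14*np.cos(a),14*np.sin(a)])
for X in(50,62):
    for a in(-14,14):
        for b in(-14,14): K.append([X,a,b])
K=np.array(K)
def hull(c,p,z,off,sc):
    ct,st=np.cos(p[2]),np.sin(p[2]); P=np.c_[p[0]+ct*K[:,0]-st*K[:,1],p[1]+st*K[:,0]+ct*K[:,1],z+K[:,2]]
    return cv2.convexHull(np.array([(proj(c,q)-off)*sc for q in P],np.float32))
def masks(c):
    im=c["img"]; hsv=cv2.cvtColor(im,cv2.COLOR_RGB2HSV)
    br=((hsv[...,0]>12)&(hsv[...,0]<32)&(hsv[...,1]>110)&(hsv[...,2]>70)).astype(np.uint8)
    wh=((hsv[...,1]<60)&(hsv[...,2]>150)).astype(np.uint8)
    wh=cv2.morphologyEx(wh,cv2.MORPH_OPEN,cv2.getStructuringElement(cv2.MORPH_ELLIPSE,(9,9)))
    return wh,br
def find(c,x0,z=17,sc=4):
    wh,br=masks(c); ctr=proj(c,[*x0[:2],z]); off=ctr-90; oi=np.round(off).astype(int)
    m=(wh|br); m=cv2.copyMakeBorder(m,200,200,200,200,cv2.BORDER_CONSTANT)[oi[1]+200:oi[1]+380,oi[0]+200:oi[0]+380]
    h=np.zeros_like(m); cv2.fillConvexPoly(h,np.int32(hull(c,x0,z,oi,1)),1); h=cv2.dilate(h,np.ones((25,25)))
    m=cv2.resize((m&h).astype(np.float32),None,fx=sc,fy=sc,interpolation=cv2.INTER_LINEAR)>.5
    def cost(p):
        g=np.zeros(m.shape,np.uint8); cv2.fillConvexPoly(g,np.int32(np.round(hull(c,p,z,oi-.0,sc)+(sc-1)/2)),1); g=g>0
        return 1-(g&m).sum()/max(1,(g|m).sum())
    best=None
    for dt in(0,):
        s=minimize(cost,x0,method="Nelder-Mead",options=dict(initial_simplex=np.array(x0)+np.array([[0,0,0],[12,0,0],[0,12,0],[0,0,.15]]),xatol=.01,fatol=1e-4,maxiter=200))
        if best is None or s.fun<best.fun: best=s
    return best.x,1-best.fun
def coarse(c,z=17):
    """body blobs with a brass blob next to them -> poses"""
    wh,br=masks(c); out=[]
    n,l,st,ce=cv2.connectedComponentsWithStats(br)
    B=[onz(c,*ce[i],z)[:2] for i in range(1,n) if st[i,4]>25]
    n,l,st,ce=cv2.connectedComponentsWithStats(wh)
    for i in range(1,n):
        if st[i,4]<400: continue
        w=onz(c,*ce[i],z)[:2]; d=[np.linalg.norm(b-w) for b in B]
        if d and 40<min(d)<75: b=B[int(np.argmin(d))]; out.append([*w,np.arctan2(*(b-w)[::-1])])
    return out
E
python3 - <<'E'
from cart import *
np.set_printoptions(precision=2,suppress=True)
s=arm.sense();print(s["ee_pos"],s["opening"])
a=arm.capture("scene"); d=arm.capture("side")
for c in(a,d):
    for nm,P in(("closed",[0,172+100*np.sin(1.396),45+100*np.cos(1.396)]),("up",[0,172,145])):
        u,v=proj(c,[*dk(*P[:2]),P[2]]).round().astype(int); print(nm,u,v,c["img"][v-2:v+3,u-2:u+3].mean((0,1)))
    print([(np.round(b["bbox"]),round(b["confidence"],2)) for b in arm.recognise(c,"lever_grip")])
w=arm.capture("wrist"); save(w,"w8.png",k=1.25)
P=coarse(w); print(np.array(P))
for p in P: print(*find(w,p))
E
```

```text
[ 554.11 -168.31  423.32] 0.6995003364765456
closed 383 308 [38.88 40.4  42.2 ]
up 361 269 [115.32 117.76 125.24]
[(array([351., 278., 388., 312.]), 0.73)]
closed 279 156 [35.56 35.2  39.04]
up 293 148 [85.76 85.48 92.52]
[(array([275., 152., 304., 179.]), 0.7)]
[[ 422.43 -382.99    0.04]
 [ 438.3  -244.36   -0.05]
 [ 583.31 -376.71    0.22]
 [ 583.31 -201.31    0.21]]
[ 427.85 -381.56    0.05] 0.8427974817677492
[ 441.61 -243.91   -0.05] 0.9001301236174366
[ 585.46 -376.72    0.22] 0.8108014739751267
[ 589.86 -199.91    0.21] 0.6856038506417736
```

Lever grip is dark at the predicted closed position in both cameras, so it's closed. Cross-checking the fourth cartridge numerically.

```bash
python3 - <<'E'
from cart import *
np.set_printoptions(precision=1,suppress=True)
for n in("scene","side","wrist"):
    c=arm.capture(n)
    for b in arm.recognise(c,"cartridge_1"):
        x=b["bbox"]; print(n,np.round(x),round(b["confidence"],2),onz(c,(x[0]+x[2])/2,(x[1]+x[3])/2,17)[:2])
    hsv=cv2.cvtColor(c["img"],cv2.COLOR_RGB2HSV); br=((hsv[...,0]>12)&(hsv[...,0]<32)&(hsv[...,1]>110)&(hsv[...,2]>70)).astype(np.uint8)
    k,l,st,ce=cv2.connectedComponentsWithStats(br)
    print([ (onz(c,*ce[i],17)[:2].round(0).tolist(),int(st[i,4])) for i in range(1,k) if st[i,4]>8])
    if n!="wrist":
        wh=((hsv[...,1]<60)&(hsv[...,2]>150)).astype(np.uint8); wh=cv2.morphologyEx(wh,cv2.MORPH_OPEN,np.ones((4,4)))
        k,l,st,ce=cv2.connectedComponentsWithStats(wh); print("white",[ (onz(c,*ce[i],17)[:2].round(0).tolist(),int(st[i,4])) for i in range(1,k) if st[i,4]>30])
E
```

```text
scene [279. 137. 292. 154.] 0.7 [ 473.3 -382.3]
scene [270. 184. 297. 211.] 0.6 [ 601.  -193.3]
scene [295. 158. 328. 178.] 0.53 [ 454.7 -244.4]
scene [244. 153. 274. 173.] 0.52 [ 593.2 -368. ]
scene [282. 197. 392. 316.] 0.5 [584.2  88.7]
scene [286. 216. 354. 285.] 0.49 [613.5  41.7]
[([-279.0, -967.0], 39), ([-386.0, -901.0], 35), ([-212.0, -923.0], 31), ([267.0, -926.0], 35), ([514.0, -933.0], 9), ([486.0, -382.0], 49), ([643.0, -365.0], 53), ([500.0, -250.0], 48), ([647.0, -190.0], 60), ([294.0, 202.0], 1799), ([891.0, -208.0], 212), ([872.0, -125.0], 133), ([947.0, -166.0], 81), ([929.0, -100.0], 87), ([359.0, 369.0], 182), ([-80.0, 672.0], 52), ([-80.0, 696.0], 23), ([87.0, 663.0], 99), ([71.0, 681.0], 10), ([887.0, 142.0], 63), ([898.0, 266.0], 45)]
white [([296.0, -1074.0], 2953), ([-1113.0, -397.0], 147), ([-1345.0, -224.0], 551), ([-815.0, -132.0], 1891), ([-728.0, 116.0], 5071), ([-542.0, -456.0], 318), ([1072.0, -1221.0], 3572), ([581.0, -787.0], 216), ([556.0, -730.0], 229), ([555.0, -667.0], 65), ([541.0, -587.0], 80), ([1304.0, -311.0], 31601), ([498.0, -484.0], 79), 
[... 1290 characters left out ...]
)]
white [([-156.0, 1627.0], 12073), ([1545.0, 137.0], 66781), ([500.0, 1836.0], 173), ([867.0, 849.0], 1077), ([824.0, 575.0], 1234), ([820.0, 466.0], 32), ([619.0, 16.0], 765), ([572.0, 12.0], 420), ([664.0, 9.0], 39), ([669.0, -64.0], 49), ([446.0, -246.0], 315), ([589.0, -378.0], 309), ([431.0, -384.0], 368), ([679.0, -565.0], 545), ([613.0, -499.0], 169), ([703.0, -624.0], 563), ([501.0, -489.0], 190)]
wrist [253.  41. 285. 138.] 0.63 [ 447.2 -241.4]
wrist [150. 152. 195. 236.] 0.63 [ 595.9 -374.1]
wrist [282. 161. 308. 246.] 0.55 [ 596.1 -199.7]
[([333.0, 142.0], 2301), ([306.0, 179.0], 10), ([484.0, -380.0], 363), ([499.0, -247.0], 282), ([642.0, -364.0], 230), ([647.0, -188.0], 197)]
```

Cartridge 4 was knocked from about (607,-247) to (590,-200), and all three cameras agree on that. Shifting the wrist view to refine the two far cartridges.

>>> move_arm(increments=[0.7,-4,-1,0,0,0,0,0.7,-4,-1,0,0,0,0,0.7,-4,-1,0,0,0,0,0.7,0,0,0,0,0,0,0.7,0,0,0,0,0,0,0.7,0,0,0,0,0,0])

```text
t: 18.55
ee_pos: [675.5, -189.0, 423.2]
tool_rot: [-0.041, 0.999, 0.0, -0.0]
ft_force: [-0.1, 0.7, 0.4]
opening: 0.701
grasp_force: 0.0
```

```bash
cat > see.py <<'E'
from cart import *
np.set_printoptions(precision=2,suppress=True)
def see():
    s=arm.sense();print("at",s["ee_pos"],s["t"])
    w=arm.capture("wrist"); out=[]
    for p in coarse(w):
        if np.hypot(p[0]-530,p[1]+300)<230: q,i=find(w,p); print(q,round(i,2)); out.append(q)
    wh,br=masks(w); n,l,st,ce=cv2.connectedComponentsWithStats(br)
    print("brass",[onz(w,*ce[i],17)[:2].round(0).tolist() for i in range(1,n) if st[i,4]>60])
    return out
E
python3 - <<'E'
from see import *
o=see()
p=min(o,key=lambda q:np.hypot(q[0]-590,q[1]+200)); print(p)
ph=np.pi/2+p[2]
plan([("hover",*p[:2],300,ph,.7),("down",*p[:2],178,ph,.7,31)])
E
```

```text
at [ 675.53 -189.    423.24] 18.55
[ 586.73 -375.27    0.24] 0.81
[ 589.55 -200.37    0.22] 0.63
brass [[485.0, -379.0], [497.0, -247.0], [641.0, -364.0], [646.0, -188.0], [892.0, -229.0], [894.0, -188.0], [884.0, -120.0], [922.0, -96.0], [938.0, -163.0]]
[ 589.55 -200.37    0.22]
hover 4
   0.7,2.16,-0.11,3.1,0,0,-0.034,0.7,2.17,-0.03,3.09,0,0,-0.034,0.7,2.16,0.04,3.1,0,0,-0.035,0.7,2.16,0.11,3.09,0,0,-0.034
down 4
   0.7,0,0,3.05,0,0,0,0.7,0,0,3.05,0,0,0,0.7,0,0,3.05,0,0,0,0.7,0,0.01,3.05,0,0,0
```

>>> move_arm(increments=[0.7,2.16,-0.11,3.1,0,0,-0.034,0.7,2.17,0,3.1,0,0,-0.034,0.7,2.16,0,3.1,0,0,-0.035,0.7,2.16,0.11,3.1,0,0,-0.034,0.7,0,0,3,0,0,0,0.7,0,0,3,0,0,0,0.7,0,0,3,0,0,0,0.7,0,0,2.8,0,0,0])

```text
t: 19.4
ee_pos: [589.6, -200.6, 181.5]
tool_rot: [-0.109, 0.994, -0.0, 0.001]
ft_force: [-0.7, -0.1, 1.0]
opening: 0.703
grasp_force: 0.0
```

>>> move_arm(increments=[0.7,0,0,0,0,0,0,0.7,0,0,0,0,0,0])

```text
t: 19.6
ee_pos: [590.0, -200.7, 182.4]
tool_rot: [-0.109, 0.994, -0.0, 0.0]
ft_force: [1.0, -1.3, 0.9]
opening: 0.698
grasp_force: 0.0
```

>>> move_arm(increments=[0.7,0,0,0.4,0,0,0,0.2,0,0,0,0,0,0,0.2,0,0,0,0,0,0,0.2,0,0,0,0,0,0,0.2,0,0,0,0,0,0,0.2,0,0,0,0,0,0])

```text
t: 20.2
ee_pos: [590.8, -200.9, 178.8]
tool_rot: [-0.109, 0.994, -0.001, 0.001]
ft_force: [-1.1, 1.2, 5.3]
opening: 0.303
grasp_force: 58.8
```

>>> move_arm(increments=[0.2,0,0,-2,0,0,0,0.2,0,0,-4,0,0,0,0.2,0,0,-4,0,0,0,0.2,0,0,-2,0,0,0,0.2,0,0,0,0,0,0,0.2,0,0,0,0,0,0])

```text
t: 20.8
ee_pos: [590.0, -200.4, 296.7]
tool_rot: [-0.109, 0.994, 0.0, -0.0]
ft_force: [0.4, 0.5, -2.1]
opening: 0.304
grasp_force: 59.3
```

```bash
python3 - <<'E'
from see import *
s=arm.sense(); print(s["ee_pos"],s["opening"],s["grasp_force"],s["ft_force"])
w=arm.capture("wrist"); wh,br=masks(w)
z=s["ee_pos"][2]-155-7
n,l,st,ce=cv2.connectedComponentsWithStats(br)
for i in range(1,n):
    if st[i,4]>40: print(ce[i],st[i,4],onz(w,*ce[i],z),np.hypot(*(onz(w,*ce[i],z)[:2]-s["ee_pos"][:2])))
save(w,"h1.png",k=1.25)
print("place target",dk(0,-84))
plan([("over",*dk(0,-84),302,PH,.2),("down",*dk(0,-84),215,PH,.2,30)])
E
```

```text
[ 589.98 -200.43  296.73] 0.3036801923699048 59.2674458026886 [ 0.45  0.45 -2.09]
[129.34  33.88] 1133 [ 498.65 -302.3   134.73] 136.81995866843442
[287.14  88.64] 725 [ 506.23 -232.27  134.73] 89.60163411421698
[142.05 218.58] 617 [ 582.3  -293.45  134.73] 93.33073520666152
place target [618.28 -39.67]
over 5
   0.2,-1.26,3.01,-0.13,0,0,0.026,0.2,-1.18,3.04,-0.12,0.001,-0.001,0.026,0.2,-1.1,3.07,-0.13,0,0,0.027,0.2,-1.02,3.1,-0.13,0,-0.001,0.026,0.2,-0.93,3.13,-0.13,0.001,0,0.026
down 3
   0.2,0,0,2.9,0,0,0,0.2,0,0,2.9,0,0,0,0.2,0,0,2.9,0,0,0
```

>>> move_arm(increments=[0.2,-1.26,3,-0.1,0,0,0.026,0.2,-1.18,3.04,-0.1,0,0,0.026,0.2,-1.1,3.07,-0.1,0,0,0.027,0.2,-1.02,3.1,-0.1,0,0,0.026,0.2,-0.93,3.13,-0.1,0,0,0.026,0.2,0,0,0,0,0,0,0.2,0,0,0,0,0,0,0.2,0,0,0,0,0,0])

```text
t: 21.65
ee_pos: [618.5, -40.8, 300.7]
tool_rot: [-0.044, 0.999, 0.0, -0.001]
ft_force: [0.7, -0.4, -1.1]
opening: 0.302
grasp_force: 59.4
```

```bash
python3 - <<'E'
from see import *
s=arm.sense(); print(s["ee_pos"],s["opening"],s["grasp_force"])
w=arm.capture("wrist"); g=cv2.GaussianBlur(cv2.cvtColor(w["img"],cv2.COLOR_RGB2GRAY),(3,3),0).astype(float); save(w,"p1.png",k=1.25)
# sub-pixel crossing: sample along dock directions at z=12
def prof(P0,P1,n=200):
    t=np.linspace(0,1,n); v=[]
    for a in t:
        P=P0+(P1-P0)*a; u=proj(w,[*dk(*P[:2]),P[2]]); v.append(cv2.getRectSubPix(g.astype(np.float32),(1,1),(float(u[0]),float(u[1])))[0,0])
    return t,np.array(v)
for y in(-60,-40,0,20,50,95):
    t,v=prof(np.array([-75,y,12.]),np.array([-38,y,12.])); d=np.diff(v); k=abs(d).argmax(); print("x-edge y",y,-75+37*t[k],d[k].round(1))
for x in(-46,-42,-38):
    t,v=prof(np.array([x,92,12.]),np.array([x,125,12.])); d=np.diff(v); k=abs(d).argmax(); print("y-edge x",x,92+33*t[k],d[k].round(1))
for x in(-80,-100,-120):
    t,v=prof(np.array([x,-130,14.]),np.array([x,-95,14.])); d=np.diff(v); print("fence x",x,[( (-130+35*t[k]).round(1),d[k].round(0)) for k in np.argsort(-abs(d))[:12:3]])
c=g[:, 320]; print("col",c[60:240:3].round(0).tolist())
E
```

```text
[618.5  -40.76 300.74] 0.3015784051372203 59.41999018192291
x-edge y -60 -51.015075376884425 6.5
x-edge y -40 -50.08542713567839 12.2
x-edge y 0 -51.015075376884425 6.1
x-edge y 20 -51.201005025125625 6.3
x-edge y 50 -45.80904522613065 5.1
x-edge y 95 -51.57286432160804 10.1
y-edge x -46 105.59798994974875 -8.9
y-edge x -42 105.92964824120602 -8.7
y-edge x -38 105.92964824120602 -8.0
fence x -80 [(np.float64(-121.0), np.float32(6.0)), (np.float64(-121.6), np.float32(6.0)), (np.float64(-120.7), np.float32(5.0)), (np.float64(-120.3), np.float32(5.0))]
fence x -100 [(np.float64(-121.2), np.float32(7.0)), (np.float64(-121.0), np.float32(7.0)), (np.float64(-111.7), np.float32(5.0)), (np.float64(-118.6), np.float32(-5.0))]
fence x -120 [(np.float64(-121.6), np.float32(6.0)), (np.float64(-121.0), np.float32(6.0)), (np.float64(-120.7), np.float32(5.0)), (np.float64(-108.5), np.float32(-4.0))]
col [72.0, 73.0, 72.0, 73.0, 71.0, 72.0, 72.0, 71.0, 70.0, 71.0, 73.0, 72.0, 71.0, 72.0, 73.0, 72.0, 75.0, 71.0, 72.0, 71.0, 73.0, 73.0, 72.0, 71.0, 72.0, 71.0, 73.0, 72.0, 72.0, 76.0, 160.0, 176.0, 174.0, 177.0, 173.0, 152.0, 154.0, 153.0, 165.0, 172.0, 171.0, 170.0, 171.0, 172.0, 172.0, 172.0, 172.0, 172.0, 172.0, 172.0, 172.0, 172.0, 172.0, 171.0, 171.0, 171.0, 171.0, 170.0, 171.0, 171.0]
```

>>> move_arm(increments=[0.2,0.1,-0.07,3,0,0,0.004,0.2,0,0,3,0,0,0,0.2,0,0,2,0,0,0,0.2,0,0,0.9,0,0,0,0.2,0,0,0.3,0,0,0,0.2,0,0,0,0,0,0])

```text
t: 22.3
ee_pos: [618.3, -41.5, 210.6]
tool_rot: [-0.042, 0.999, -0.0, 0.0]
ft_force: [0.5, -0.6, -1.3]
opening: 0.306
grasp_force: 59.4
```

>>> move_arm(increments=[0.2,0.1,0,0.3,0,0,0,0.2,0,0,0.2,0,0,0,0.2,0,0,0.2,0,0,0,0.2,0,0,0,0,0,0])

```text
t: 22.7
ee_pos: [617.6, -41.4, 204.4]
tool_rot: [-0.042, 0.999, -0.001, 0.001]
ft_force: [-0.1, -2.1, 2.0]
opening: 0.303
grasp_force: 60.0
```

>>> move_arm(increments=[0.2,0,0,0.1,0,0,0,0.45,0,0,0,0,0,0,0.5,0,0,0,0,0,0,0.5,0,0,0,0,0,0,0.5,0,0,-1,0,0,0,0.5,0,0,-4,0,0,0,0.7,0,0,-4.5,0,0,0,0.7,0,0,-4.5,0,0,0])

```text
t: 23.5
ee_pos: [616.7, -40.8, 344.1]
tool_rot: [-0.042, 0.999, 0.0, -0.0]
ft_force: [1.2, -0.8, 0.1]
opening: 0.694
grasp_force: 0.0
```

>>> move_arm(increments=[0.7,-2,-2,-4,0,0,0,0.7,-3,-3,-4,0,0,0,0.7,-3,-3,0,0,0,0,0.7,-2,-3,0,0,0,0,0.7,0,-3,0,0,0,0,0.7,0,0,0,0,0,0,0.7,0,0,0,0,0,0,0.7,0,0,0,0,0,0])

```text
t: 24.3
ee_pos: [723.7, -167.2, 416.9]
tool_rot: [-0.042, 0.999, 0.0, -0.0]
ft_force: [0.5, -0.6, -1.3]
opening: 0.702
grasp_force: 0.0
```

```bash
sed -i 's/^D0.*/D0=np.array([610.0,42.3]); TH=.091/' dock.py; sed -i 's/TH=.091$/TH=.091/' dock.py; head -5 dock.py; python3 - <<'E'
from see import *
o=see()
w=arm.capture("wrist"); save(w,"p2.png",k=1.25)
q,i=find(w,[*dk(0,-84),TH],z=42); print("placed",q,i,ud(q),q[2]-TH)
p=min(o,key=lambda q:np.hypot(q[0]-587,q[1]+375)); print(p)
ph=np.pi/2+p[2]
plan([("hover",*p[:2],300,ph,.7),("down",*p[:2],178,ph,.7,31)])
E
```

```text
from plan import *
D0=np.array([610.0,42.3]); TH=.091
def dk(x,y):  # dock -> world
    return D0+np.array([np.cos(TH)*x-np.sin(TH)*y,np.sin(TH)*x+np.cos(TH)*y])
def ud(w): w=np.asarray(w)[:2]-D0; return np.array([np.cos(TH)*w[0]+np.sin(TH)*w[1],-np.sin(TH)*w[0]+np.cos(TH)*w[1]])
at [ 723.66 -167.22  416.86] 24.3
[ 587.69 -374.51    0.24] 0.81
brass [[641.0, -363.0], [675.0, -25.0], [890.0, -226.0], [893.0, -188.0], [879.0, -120.0], [928.0, -96.0], [949.0, -162.0]]
placed [616.85 -30.67   0.04] 0.55767140331347 [  0.19 -73.29] -0.055762119900346165
[ 587.69 -374.51    0.24]
hover 7
   0.7,2.19,-2.79,1.67,0,0,-0.022,0.7,2.25,-2.74,1.67,0,0,-0.021,0.7,2.31,-2.69,1.67,0,0,-0.022,0.7,2.37,-2.65,1.67,0,0,-0.022,0.7,2.42,-2.59,1.68,0,0,-0.021,0.7,2.48,-2.53,1.67,0,0,-0.022,0.7,2.53,-2.49,1.67,0,0,-0.021
down 4
   0.7,0,0,3.05,0,0,0,0.7,0,0,3.05,0,0,0,0.7,0.01,0,3.05,0,0,0,0.7,0,0,3.05,0,0,0
```

First cartridge's brass is where a centred one should be (measured 673,-36; expected 673,-36). Next cartridge.

>>> move_arm(increments=[0.7,2.19,-2.79,1.67,0,0,-0.022,0.7,2.25,-2.74,1.67,0,0,-0.021,0.7,2.31,-2.69,1.67,0,0,-0.022,0.7,2.37,-2.65,1.67,0,0,-0.022,0.7,2.42,-2.59,1.68,0,0,-0.021,0.7,2.48,-2.53,1.67,0,0,-0.022,0.7,2.55,-2.49,1.67,0,0,-0.021,0.7,0,0,2,0,0,0])

```text
t: 25.2
ee_pos: [585.3, -379.0, 280.2]
tool_rot: [-0.116, 0.993, -0.001, 0.0]
ft_force: [0.1, 0.0, -0.5]
opening: 0.7
grasp_force: 0.0
```

>>> move_arm(increments=[0.7,0,0,3.5,0,0,0,0.7,0,0,3.5,0,0,0,0.7,0,0,2.5,0,0,0,0.7,0,0,0.4,0,0,0,0.7,0,0,0,0,0,0])

```text
t: 25.7
ee_pos: [587.5, -375.0, 180.3]
tool_rot: [-0.118, 0.993, 0.001, -0.0]
ft_force: [0.6, 0.7, 0.2]
opening: 0.699
grasp_force: 0.0
```

>>> move_arm(increments=[0.7,0,0,0.2,0,0,0,0.2,0,0,0,0,0,0,0.2,0,0,0,0,0,0,0.2,0,0,0,0,0,0,0.2,0,0,0,0,0,0,0.2,0,0,0,0,0,0])

```text
t: 26.3
ee_pos: [587.9, -376.3, 180.5]
tool_rot: [-0.117, 0.993, -0.001, 0.001]
ft_force: [-0.3, 1.3, 6.2]
opening: 0.301
grasp_force: 59.1
```

>>> move_arm(increments=[0.2,0,0,-2,0,0,0,0.2,0,0,-4,0,0,0,0.2,0,0,-4,0,0,0,0.2,0,0,-2,0,0,0,0.2,0,0,0,0,0,0])

```text
t: 26.8
ee_pos: [588.4, -376.6, 304.6]
tool_rot: [-0.117, 0.993, -0.003, 0.003]
ft_force: [0.1, 0.0, -1.4]
opening: 0.307
grasp_force: 59.2
```

```bash
python3 - <<'E'
from see import *
s=arm.sense(); print(s["ee_pos"],s["opening"],s["grasp_force"])
plan([("over",*dk(0,-28),302,PH,.2,46),("down",*dk(0,-28),206,PH,.2,30)])
E
```

```text
[ 588.4  -376.64  304.58] 0.3066058683455644 59.185751080513
over 9
   0.2,-1.27,4.16,0,-0.001,0.001,0.016,0.2,-1.21,4.19,0.01,-0.001,0,0.016,0.2,-1.14,4.2,0.01,0,0.001,0.016,0.2,-1.07,4.22,0.01,-0.001,0,0.016,0.2,-1.01,4.23,0.02,-0.001,0.001,0.016,0.2,-0.94,4.25,0.02,-0.001,0.001,0.016,0.2,-0.86,4.27,0.02,0,0,0.016,0.2,-0.81,4.28,0.02,-0.001,0.001,0.016
   0.2,-0.73,4.29,0.03,-0.001,0,0.016
down 4
   0.2,0,0,2.4,0,0,0,0.2,0,0,2.4,0,0,0,0.2,0.01,0,2.4,0,0,0,0.2,0,0,2.4,0,0,0
```

>>> move_arm(increments=[0.2,-1.27,4.16,0,0,0,0.016,0.2,-1.21,4.19,0,0,0,0.016,0.2,-1.14,4.2,0,0,0,0.016,0.2,-1.07,4.22,0,0,0,0.016,0.2,-1.01,4.23,0,0,0,0.016,0.2,-0.94,4.25,0,0,0,0.016,0.2,-0.86,4.27,0,0,0,0.016,0.2,-0.81,4.28,0,0,0,0.016])

```text
t: 27.6
ee_pos: [607.9, -26.2, 297.0]
tool_rot: [-0.053, 0.999, 0.0, -0.001]
ft_force: [0.9, -0.2, -2.4]
opening: 0.303
grasp_force: 59.3
```

>>> move_arm(increments=[0.2,-0.73,4.29,0,0,0,0.016,0.2,0,0,0,0,0,0,0.2,0,0,3,0,0,0,0.2,0,0,2.5,0,0,0,0.2,0,0,2,0,0,0,0.2,0,0,1,0,0,0,0.2,0,0,0,0,0,0,0.2,0,0,0,0,0,0])

```text
t: 28.4
ee_pos: [611.7, 15.0, 213.8]
tool_rot: [-0.045, 0.999, -0.0, 0.0]
ft_force: [-0.5, 0.7, -1.4]
opening: 0.301
grasp_force: 59.5
```

```bash
python3 - <<'E'
from see import *
s=arm.sense(); print(s["ee_pos"],s["opening"],s["grasp_force"],ud(s["ee_pos"]))
plan([("d",*dk(0,-28),206,PH,.2,30)])
E
```

```text
[611.68  14.97 213.8 ] 0.301292580391794 59.510255455970764 [ -0.81 -27.37]
d 1
   0.2,-0.08,-0.06,0.78,0,0,0
```

>>> move_arm(increments=[0.2,-0.08,-0.06,0.4,0,0,0,0.2,0,0,0.3,0,0,0,0.2,0,0,0.2,0,0,0,0.2,0,0,0,0,0,0])

```text
t: 28.8
ee_pos: [613.1, 14.2, 205.8]
tool_rot: [-0.046, 0.999, -0.001, 0.001]
ft_force: [0.1, -2.8, 3.7]
opening: 0.302
grasp_force: 60.1
```

>>> move_arm(increments=[0.45,0,0,0,0,0,0,0.5,0,0,0,0,0,0,0.5,0,0,0,0,0,0,0.5,0,0,-1,0,0,0,0.5,0,0,-4,0,0,0,0.7,0,0,-4.5,0,0,0,0.7,0,-1,-4.5,0,0,0,0.7,0,-4,-3,0,0,0])

```text
t: 29.6
ee_pos: [617.2, -32.5, 379.3]
tool_rot: [-0.048, 0.999, 0.0, 0.002]
ft_force: [0.9, -0.6, 0.2]
opening: 0.701
grasp_force: 0.0
```

>>> move_arm(increments=[0.7,1,-4.5,-2,0,0,0,0.7,1,-4.5,-2,0,0,0,0.7,1,-4.5,0,0,0,0,0.7,1,-4.5,0,0,0,0,0.7,0,0,0,0,0,0,0.7,0,0,0,0,0,0,0.7,0,0,0,0,0,0])

```text
t: 30.3
ee_pos: [593.6, -216.6, 414.6]
tool_rot: [-0.046, 0.999, 0.0, 0.0]
ft_force: [-0.1, 1.0, -0.6]
opening: 0.702
grasp_force: 0.0
```

```bash
python3 - <<'E'
from see import *
o=see()
w=arm.capture("wrist"); save(w,"p3.png",k=1.25)
wh,br=masks(w); n,l,st,ce=cv2.connectedComponentsWithStats(br)
print("z42",[ud(onz(w,*ce[i],46)).round(1).tolist() for i in range(1,n) if st[i,4]>60])
p=min(o,key=lambda q:np.hypot(q[0]-441,q[1]+244)); print(p)
ph=np.pi/2+p[2]
plan([("hover",*p[:2],300,ph,.7),("down",*p[:2],178,ph,.7,31)])
E
```

```text
at [ 593.6  -216.58  414.59] 30.3
[ 448.31 -380.39    0.03] 0.69
[ 442.71 -243.48   -0.03] 0.92
brass [[357.0, 107.0], [483.0, -380.0], [498.0, -248.0], [680.0, 39.0], [686.0, -21.0]]
z42 [[-235.4, 60.8], [-160.6, -397.0], [-136.0, -276.6], [54.8, -29.0], [55.3, -84.6]]
[ 442.71 -243.48   -0.03]
hover 5
   0.7,3.06,-0.27,2.29,0,0,0.024,0.7,3.05,-0.34,2.29,0,0,0.025,0.7,3.05,-0.42,2.29,0,0,0.024,0.7,3.03,-0.49,2.29,0,0,0.024,0.7,3.02,-0.56,2.29,0,0,0.025
down 4
   0.7,0,0,3.05,0,0,0,0.7,0,0,3.05,0,0,0,0.7,0,0,3.05,0,0,0,0.7,0,0,3.05,0,0,0
```

Both placed cartridges sit centred (valves at dock (55,-29) and (55,-85)). Third pick.

>>> move_arm(increments=[0.7,3.06,-0.27,2.3,0,0,0.024,0.7,3.05,-0.34,2.3,0,0,0.025,0.7,3.05,-0.42,2.3,0,0,0.024,0.7,3.03,-0.49,2.3,0,0,0.024,0.7,3.02,-0.56,2.3,0,0,0.025,0.7,0,0,3,0,0,0,0.7,0,0,3.5,0,0,0,0.7,0,0,3,0,0,0])

```text
t: 31.2
ee_pos: [442.5, -243.6, 203.4]
tool_rot: [0.015, 1.0, -0.0, 0.0]
ft_force: [0.0, -0.2, -1.3]
opening: 0.698
grasp_force: 0.0
```

>>> move_arm(increments=[0.7,0,0,2,0,0,0,0.7,0,0,0.5,0,0,0,0.7,0,0,0,0,0,0,0.7,0,0,0,0,0,0])

```text
t: 31.6
ee_pos: [443.2, -244.7, 180.6]
tool_rot: [0.015, 1.0, -0.001, 0.001]
ft_force: [0.2, -0.8, 0.9]
opening: 0.706
grasp_force: 0.0
```

>>> move_arm(increments=[0.7,0,0,0.15,0,0,0,0.2,0,0,0,0,0,0,0.2,0,0,0,0,0,0,0.2,0,0,0,0,0,0,0.2,0,0,0,0,0,0,0.2,0,0,0,0,0,0])

```text
t: 32.2
ee_pos: [442.7, -245.1, 178.8]
tool_rot: [0.016, 1.0, -0.0, 0.0]
ft_force: [-0.7, 0.1, 6.5]
opening: 0.303
grasp_force: 58.6
```

>>> move_arm(increments=[0.2,0,0,-2,0,0,0,0.2,0,0,-4,0,0,0,0.2,0,0,-4,0,0,0,0.2,0,0,-2,0,0,0,0.2,0,0,0,0,0,0])

```text
t: 32.7
ee_pos: [443.3, -245.6, 301.2]
tool_rot: [0.015, 1.0, -0.002, 0.003]
ft_force: [-0.7, -1.2, -2.4]
opening: 0.305
grasp_force: 59.6
```

```bash
python3 - <<'E'
from see import *
s=arm.sense(); print(s["ee_pos"],s["opening"],s["grasp_force"])
plan([("over",*dk(0,28),302,PH,.2,46)])
E
```

```text
[ 443.33 -245.6   301.23] 0.30478941548158184 59.569332003593445
over 8
   0.2,-1.93,4.01,-0.02,-0.001,0.001,-0.015,0.2,-1.99,3.98,-0.01,0,0,-0.015,0.2,-2.05,3.95,-0.02,-0.001,0.001,-0.016,0.2,-2.11,3.91,-0.01,0,0,-0.015,0.2,-2.17,3.89,-0.02,-0.001,0.001,-0.015,0.2,-2.22,3.85,-0.01,-0.001,0.001,-0.015,0.2,-2.29,3.81,-0.01,0,0,-0.016,0.2,-2.35,3.78,-0.01,-0.001,0.001,-0.015
```

>>> move_arm(increments=[0.2,-1.93,4.01,0,0,0,-0.015,0.2,-1.99,3.98,0,0,0,-0.015,0.2,-2.05,3.95,0,0,0,-0.016,0.2,-2.11,3.91,0,0,0,-0.015,0.2,-2.17,3.89,0,0,0,-0.015,0.2,-2.22,3.85,0,0,0,-0.015,0.2,-2.29,3.81,0,0,0,-0.016,0.2,-2.35,3.78,0,0,0,-0.015])

```text
t: 33.5
ee_pos: [606.3, 72.8, 295.3]
tool_rot: [-0.046, 0.999, 0.0, -0.002]
ft_force: [0.9, -0.9, -0.5]
opening: 0.304
grasp_force: 59.7
```

>>> move_arm(increments=[0.2,0,0,0,0,0,0,0.2,0,0,3,0,0,0,0.2,0,0,2.5,0,0,0,0.2,0,0,2,0,0,0,0.2,0,0,1,0,0,0,0.2,0,0,0,0,0,0,0.2,0,0,0,0,0,0])

```text
t: 34.2
ee_pos: [606.6, 70.8, 212.8]
tool_rot: [-0.045, 0.999, -0.0, -0.0]
ft_force: [0.6, -0.5, -1.3]
opening: 0.302
grasp_force: 59.7
```

```bash
python3 - <<'E'
from see import *
s=arm.sense(); print(s["ee_pos"],s["opening"],s["grasp_force"],ud(s["ee_pos"]))
plan([("d",*dk(0,28),204,PH,.2,30)])
E
```

```text
[606.63  70.75 212.83] 0.3022523382547923 59.711036682128906 [-0.77 28.64]
d 1
   0.2,-0.08,-0.06,0.88,0,0,0
```

>>> move_arm(increments=[0.2,-0.08,-0.06,0.4,0,0,0,0.2,0,0,0.3,0,0,0,0.2,0,0,0.2,0,0,0,0.2,0,0,0,0,0,0])

```text
t: 34.6
ee_pos: [607.8, 70.2, 204.6]
tool_rot: [-0.046, 0.999, -0.0, 0.001]
ft_force: [0.6, -2.7, 1.8]
opening: 0.303
grasp_force: 60.2
```

>>> move_arm(increments=[0.45,0,0,0.05,0,0,0,0.5,0,0,0,0,0,0,0.5,0,0,0,0,0,0,0.5,0,0,-1,0,0,0,0.5,0,0,-4,0,0,0,0.7,0,0,-4.5,0,0,0,0.7,0,-1,-4.5,0,0,0,0.7,0,-4,-3,0,0,0])

```text
t: 35.4
ee_pos: [612.1, 23.1, 378.2]
tool_rot: [-0.048, 0.999, 0.0, 0.002]
ft_force: [1.5, -1.3, 0.6]
opening: 0.695
grasp_force: 0.0
```

>>> move_arm(increments=[0.7,1,-4.5,-2,0,0,0,0.7,1,-4.5,-2,0,0,0,0.7,1,-4.5,0,0,0,0,0.7,1,-4.5,0,0,0,0,0.7,1,-4.5,0,0,0,0,0.7,1,-4,0,0,0,0,0.7,0,0,0,0,0,0,0.7,0,0,0,0,0,0])

```text
t: 36.2
ee_pos: [576.0, -249.0, 413.6]
tool_rot: [-0.044, 0.999, 0.0, 0.0]
ft_force: [-0.4, 0.3, 0.2]
opening: 0.696
grasp_force: 0.0
```

```bash
python3 - <<'E'
from see import *
o=see()
w=arm.capture("wrist"); save(w,"p4.png",k=1.25)
wh,br=masks(w); n,l,st,ce=cv2.connectedComponentsWithStats(br)
print("z42",[ud(onz(w,*ce[i],46)).round(1).tolist() for i in range(1,n) if st[i,4]>60])
d=arm.capture("side"); print([onz(d,(b["bbox"][0]+b["bbox"][2])/2,(b["bbox"][1]+b["bbox"][3])/2,17)[:2].round(0) for b in arm.recognise(d,"cartridge_1")])
p=min(o,key=lambda q:np.hypot(q[0]-430,q[1]+382)); print(p)
ph=np.pi/2+p[2]
plan([("hover",*p[:2],300,ph,.7),("down",*p[:2],178,ph,.7,31)])
E
```

```text
at [ 576.   -249.03  413.59] 36.2
[ 431.86 -381.27    0.03] 0.84
brass [[351.0, 93.0], [484.0, -381.0], [688.0, -18.0], [681.0, 41.0], [677.0, 101.0]]
z42 [[-244.3, 45.8], [-162.0, -399.4], [55.3, -84.8], [54.6, -29.4], [55.3, 25.6]]
[array([ 434., -380.]), array([642.,  49.]), array([636.,  93.]), array([642., -13.])]
[ 431.86 -381.27    0.03]
hover 6
   0.7,2.61,-2.01,1.89,0,0,0.011,0.7,2.59,-2.04,1.89,0,0,0.01,0.7,2.57,-2.06,1.89,0,0,0.011,0.7,2.55,-2.09,1.89,0,0,0.011,0.7,2.52,-2.12,1.89,0,0,0.01,0.7,2.51,-2.15,1.89,0,0,0.011
down 4
   0.7,0,0,3.05,0,0,0,0.7,0,0,3.05,0,0,0,0.7,0,0,3.05,0,0,0,0.7,0,0,3.05,0,0,0
```

>>> move_arm(increments=[0.7,2.63,-2.01,1.9,0,0,0.011,0.7,2.61,-2.04,1.9,0,0,0.01,0.7,2.6,-2.06,1.9,0,0,0.011,0.7,2.59,-2.09,1.9,0,0,0.011,0.7,2.57,-2.12,1.9,0,0,0.01,0.7,2.55,-2.15,1.9,0,0,0.011,0.7,0,0,3,0,0,0,0.7,0,0,3,0,0,0])

```text
t: 37.2
ee_pos: [429.3, -382.7, 239.1]
tool_rot: [-0.013, 1.0, -0.001, 0.001]
ft_force: [0.1, 0.0, -0.3]
opening: 0.699
grasp_force: 0.0
```

>>> move_arm(increments=[0.7,0,0,3,0,0,0,0.7,0,0,2.6,0,0,0,0.7,0,0,0.3,0,0,0,0.7,0,0,0,0,0,0,0.7,0,0,0,0,0,0])

```text
t: 37.7
ee_pos: [430.2, -382.9, 181.8]
tool_rot: [-0.014, 1.0, -0.001, 0.001]
ft_force: [0.1, -0.0, 0.3]
opening: 0.7
grasp_force: 0.0
```

>>> move_arm(increments=[0.7,0,0,0.25,0,0,0,0.2,0,0,0,0,0,0,0.2,0,0,0,0,0,0,0.2,0,0,0,0,0,0,0.2,0,0,0,0,0,0,0.2,0,0,0,0,0,0])

```text
t: 38.3
ee_pos: [429.4, -383.0, 178.6]
tool_rot: [-0.014, 1.0, -0.0, 0.0]
ft_force: [-0.0, 2.0, 6.5]
opening: 0.306
grasp_force: 58.8
```

>>> move_arm(increments=[0.2,0,0,-2,0,0,0,0.2,0,0,-4,0,0,0,0.2,0,0,-4,0,0,0,0.2,0,0,-2,0,0,0,0.2,0,0,0,0,0,0])

```text
t: 38.8
ee_pos: [430.0, -383.7, 301.3]
tool_rot: [-0.014, 1.0, -0.003, 0.002]
ft_force: [0.1, -0.7, -2.3]
opening: 0.303
grasp_force: 59.5
```

```bash
python3 - <<'E'
from see import *
s=arm.sense(); print(s["ee_pos"],s["opening"],s["grasp_force"])
plan([("over",*dk(0,84),302,PH,.2,46)])
E
```

```text
[ 430.02 -383.69  301.26] 0.3031436438230641 59.45572793483734
over 12
   0.2,-1.55,4.21,-0.02,0,0,-0.005,0.2,-1.57,4.19,-0.03,-0.001,0.001,-0.006,0.2,-1.6,4.19,-0.02,0,0,-0.005,0.2,-1.62,4.18,-0.02,-0.001,0,-0.005,0.2,-1.64,4.18,-0.02,0,0.001,-0.006,0.2,-1.66,4.16,-0.02,-0.001,0,-0.005,0.2,-1.69,4.15,-0.01,0,0,-0.005,0.2,-1.7,4.15,-0.01,-0.001,0.001,-0.006
   0.2,-1.73,4.14,-0.02,0,0,-0.005,0.2,-1.76,4.12,-0.01,-0.001,0,-0.005,0.2,-1.77,4.12,-0.01,0,0,-0.005,0.2,-1.79,4.11,0,-0.001,0.001,-0.006
```

>>> move_arm(increments=[0.2,-1.55,4.21,0,0,0,-0.005,0.2,-1.57,4.19,0,0,0,-0.006,0.2,-1.6,4.19,0,0,0,-0.005,0.2,-1.62,4.18,0,0,0,-0.005,0.2,-1.64,4.18,0,0,0,-0.006,0.2,-1.66,4.16,0,0,0,-0.005,0.2,-1.69,4.15,0,0,0,-0.005,0.2,-1.7,4.15,0,0,0,-0.006])

```text
t: 39.6
ee_pos: [543.6, -41.0, 295.5]
tool_rot: [-0.035, 0.999, 0.0, -0.001]
ft_force: [0.7, -0.1, -1.8]
opening: 0.298
grasp_force: 59.6
```

>>> move_arm(increments=[0.2,-1.73,4.14,0,0,0,-0.005,0.2,-1.76,4.12,0,0,0,-0.005,0.2,-1.77,4.12,0,0,0,-0.005,0.2,-1.79,4.1,0,0,0,-0.006,0.2,0,0,2,0,0,0,0.2,0,0,2,0,0,0,0.2,0,0,0,0,0,0,0.2,0,0,0,0,0,0])

```text
t: 40.4
ee_pos: [600.8, 126.7, 255.8]
tool_rot: [-0.045, 0.999, 0.0, -0.002]
ft_force: [0.7, -0.5, -1.8]
opening: 0.305
grasp_force: 59.8
```

```bash
python3 - <<'E'
from see import *
s=arm.sense(); print(s["ee_pos"],s["opening"],s["grasp_force"],ud(s["ee_pos"]))
plan([("d",*dk(0,84),204,PH,.2,20)])
E
```

```text
[600.83 126.69 255.8 ] 0.30466382594482494 59.76539075374603 [-1.46 84.87]
d 3
   0.2,-0.06,-0.03,1.73,0,-0.001,0,0.2,-0.05,-0.03,1.72,0,-0.001,0,0.2,-0.05,-0.03,1.73,0,-0.002,0
```

>>> move_arm(increments=[0.2,-0.06,-0.03,1.5,0,0,0,0.2,-0.05,-0.03,1.5,0,0,0,0.2,-0.04,-0.03,1.2,0,0,0,0.2,0,0,0,0,0,0,0.2,0,0,0,0,0,0])

```text
t: 40.9
ee_pos: [603.0, 126.0, 215.1]
tool_rot: [-0.045, 0.999, 0.0, -0.001]
ft_force: [-0.1, 0.3, -2.2]
opening: 0.306
grasp_force: 59.8
```

>>> move_arm(increments=[0.2,0,0,0.4,0,0,0,0.2,0,0,0.3,0,0,0,0.2,0,0,0.1,0,0,0,0.2,0,0,0,0,0,0])

```text
t: 41.3
ee_pos: [603.1, 126.1, 207.6]
tool_rot: [-0.046, 0.999, 0.0, -0.0]
ft_force: [0.4, 0.3, -0.8]
opening: 0.307
grasp_force: 59.8
```

>>> move_arm(increments=[0.2,0,0,0.2,0,0,0,0.2,0,0,0.2,0,0,0,0.2,0,0,0,0,0,0])

```text
t: 41.6
ee_pos: [603.5, 125.8, 204.1]
tool_rot: [-0.046, 0.999, -0.0, 0.0]
ft_force: [-0.2, -1.9, 1.9]
opening: 0.306
grasp_force: 60.2
```

>>> move_arm(increments=[0.36,0,0,0,0,0,0,0.42,0,0,0,0,0,0,0.42,0,0,0,0,0,0,0.42,0,0,-1,0,0,0,0.42,0,0,-3,0,0,0,0.42,0,0,-4.5,0,0,0,0.42,0,-1,-4.5,0,0,0,0.42,-4,-3,-4,0,0,0])

```text
t: 42.4
ee_pos: [635.7, 97.3, 369.0]
tool_rot: [-0.047, 0.999, 0.0, 0.001]
ft_force: [0.8, -0.0, -0.3]
opening: 0.423
grasp_force: 0.0
```

>>> move_arm(increments=[0.2,-4,-3,-3,0,0,0,0.2,-3,-2,-2,0,0,0,0.2,0,-2,0,0,0,0,0.2,0,0,0,0,0,0,0.2,0,0,0,0,0,0])

```text
t: 42.9
ee_pos: [706.4, 35.9, 409.4]
tool_rot: [-0.045, 0.999, 0.0, -0.001]
ft_force: [-0.9, 0.4, 0.4]
opening: 0.199
grasp_force: 0.0
```

```bash
python3 - <<'E'
from see import *
s=arm.sense(); print(s["ee_pos"],s["t"])
w=arm.capture("wrist"); save(w,"end.png",k=1.25)
wh,br=masks(w); n,l,st,ce=cv2.connectedComponentsWithStats(br)
print("brass",[(ud(onz(w,*ce[i],46)).round(1).tolist(),int(st[i,4])) for i in range(1,n) if st[i,4]>60])
E
```

```text
[706.41  35.93 409.35] 42.9
brass [([55.4, -82.6], 309), ([55.4, -27.6], 295), ([56.3, 28.4], 279), ([55.9, 84.4], 300), ([238.5, -252.3], 1163), ([235.0, -176.6], 395), ([277.4, -219.4], 94)]
```

View pics/end.png

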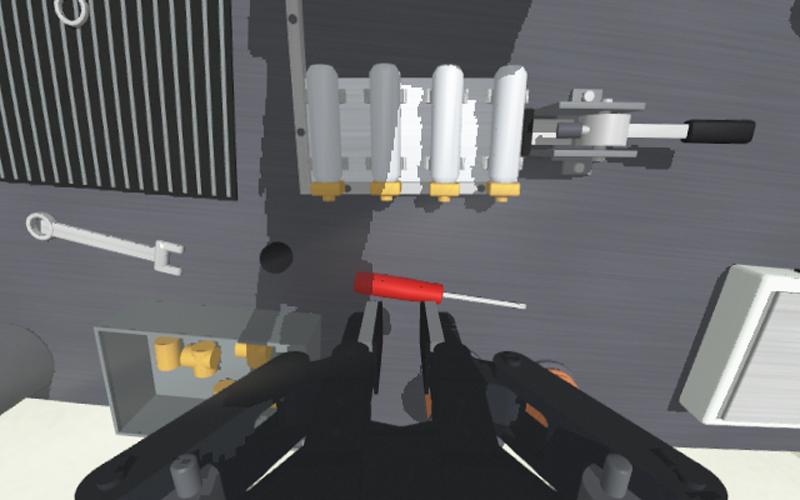

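All four cartridges lie cradled (view px x≈323, 385, 446, 508), with valves at dock x≈55.5 against the 56 expected. The lever is flat and closed at (720,131), and the rack is in the corner.

```bash
python3 -c "
from bench import arm
print(arm.job_done())"
```

```text
the job is handed in; nothing more can be done
None
```

The job is handed in: the rack is home in the fence corner and clamped with the lever closed, all four cartridges are centred in grooves of their own, and I saw no bystanders moved; no verdict came back at hand-in.

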